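# Dock and lock the adapter plates

### The arm

A 6-joint arm with a two-finger parallel gripper is mounted at the origin on a cart in front of the work surface, level with it; the furniture and walls round the work are solid. World frame = base frame: x ahead of the robot, y to its left, z up, the work surface at z = 0. Lengths are in mm, angles in degrees, forces in N, time in s.
With the tool pointing down it reaches from about 300 to 850 mm from the base axis. Payload 4.2 kg.
Tool frame: the origin (TCP) lies between the finger pads; the fingertips stand 14 mm ahead of it and the grasp point (between the pads) lies 5 mm behind it (env.finger_overhang is the distance from the TCP to the fingertips, in mm); z points along the fingers, y is the line along which they close (so a half turn about z gives the same grasp; the last joint's range is limited). The gripper opens to 91 mm and grips with 3 to 60 N. Pads are 32 mm wide; open, the fingers measure 118 mm over their backs; the gripper's body (76 mm by 178 mm) begins 60 mm behind the grasp point.
Start: joints at [-74.313, 18.312, 89.639, -0, 72.044, -1.146], TCP at [166.518, -550.376, 227.976] pointing down, gripper open.
Joint ranges: [-177.97, 177.97], [-48.28, 115.42], [12.27, 149.76], [-77.06, 257.06], [2.81, 150.46], [-146.56, 146.56]. Speed limits (degrees/s): [147.25, 147.25, 180, 180, 180, 180].

### API

Orientations are given as [roll, pitch, yaw] about the fixed x, y, z axes, in that order (R = Rz(yaw) Ry(pitch) Rx(roll)).
In Python, from workcell import status, cams, env, finder gives the robot as it stands.
- The arm moves only by the tool apply_moves, never from a script. Its argument "increments" is a list of rows, each a list of 7 numbers: the opening, from -1 (shut) to 1 (fully open), then the shift along the world's x, y, z in m, then the turn, a rotation vector about the world's x, y, z in degrees. In form: [[gripper, x, y, z, ax, ay, az], ...]. A call has 1 to 5 rows; each row shifts and turns the commanded pose from where the row before left it; what a row does not reach is not made up. A row lasts 1/12 s, in which the tool goes at most 41.7 mm and 7.16 degrees, less where a joint would pass 70% of its speed; a pose out of reach is approached as far as the arm can. A call with a gripper value outside its range is refused whole. The fingers move at their own pace and stop on an object; "newtons" is the grip in N (left out, the last holds). Time passes only in rows, so rows that do not move let the fingers close. It gives the time, the measured TCP pose, the force, the opening and the grip force at its end, in the units of the state.
- status.state(): the state, without advancing time (a new reading comes with each control period).
- cams.grab_frame(name): name is "scene" or "side" or "wrist"; returns a dict with "color" (480x640x3 uint8, red, green, blue), "intrinsics" (3x3 intrinsics, pixels), "R" (3x3) and "t" (3): a world point X has camera coordinates R X + t. Camera axes: x right, y down, z forward; pixel columns grow to the right and rows downward; lengths in mm; the calibration is good to about 2 mm. A picture is of the moment at which its call begins. There is no depth.
- env.job_done(): hands the job in; it is judged then, once.
Trained networks look in the newest picture that a camera, given by its name, has taken for a name from the list of things; names that differ only in an ending like _2 or _b are one class to them, and where a whole thing is asked for, a point or a joint stands for the part that bears it (a point fixed in the world has none). Each returns a list of dicts, best first, with "score" (0 to 1); they miss things now and then, are a little off and sometimes report something else, mostly with a low value. They report only what shows in the picture. A call takes as long as a camera call. They do not tell look-alikes from the thing itself.
- finder.boxes_of(query, camera): "rect" ([left, top, width, height] in pixels, round what is visible of it).
- finder.trace(query, camera): "pixels" (480x640 bool, what is visible of it) and "rect" ([left, top, width, height] in pixels, round what is visible of it).
The state is a dict: "time_s": time; "qpos": joint angles; "qvel": joint speeds; "effort": joint torques, N m; "ee_pos": TCP position; "ee_rot": TCP orientation; "force": force on the tool from outside, world axes, zero at the start; "torque": the same for the moment, N m; "gripper_width": finger opening in mm; "gripper_force": force on a finger pad.
Only numpy, scipy, OpenCV 4.12 (cv2) and the standard library are available. Lean on these libraries where they do the work, as an engineer would, in place of code of your own. Each camera call takes 0.05 s, during which the arm holds its last target. There are 200 camera calls.

### The job

Load each adapter plate that is out on the bench into the dock of its own colour: slide it, coloured leading end first, in under the keeper until its holes drop over the locating pins and it lies flat on the deck. Then drive down the lock pin of every loaded dock all the way with the mallet, not with the gripper, and set the mallet back on its rest as you found it. Leave the other things on the bench where they stand.

Things in the scene. Friction and masses are not known exactly. Their poses are not given: they have to be found in the camera images.
- board: fixed grey board, 160 x 300 x 12 mm, carrying the three docks 94 mm apart along y; origin: underside centre, +x away from the robot. In each dock a keeper ledge overhangs the deck at the far end, its underside 20 mm over the deck: no plate goes in from above, it slides in under the ledge, over the 6 mm high pins, up to the back stop (1 mm beyond the seated place) and drops onto the pins
- dock_blue: fixed aluminium dock 150 x 84 mm with blue keeper; origin: underside centre, x from open end to back stop. In mm: deck at z 12; round-topped 9 mm pins, tops at z 18, at (x,y) (23,20) and (-35,-20); back stop face at x 61; keeper ledge x 35 to 75, z 32 to 40. Seated, the plate's origin is at (5, 0, 12), x axes parallel
- plate_blue: loose aluminium plate, 110 (x) x 64 (y) x 6 mm, 0.22 kg; blue band at its leading (+x) end, upright blue fin; goes in the blue dock; may be absent. Origin: centre of underside. 12.5 mm through holes at (x,y) (18,20) and (-40,-20) mm. Fin 40 mm long (x), 14 mm thick (y), centred at (-12,0), from z 6 to 40 mm (hold it about 28 mm up)
- lock_blue (a joint): travel (m) of the blue dock's lock pin: 0 up, 0.013 fully down. Takes about 9 N (friction with a light spring) and stays where it is left. An unseated plate riding on the locating pins stops it at about 0.008; it must be up for a plate to enter
- lock_blue_head (a point): top of the blue dock's lock pin: brass head 22 mm wide at dock (48, 0) mm, 61 mm above the dock's origin when up, 48 mm when down; moves straight down. The head's lower edge stops at the keeper's top
- lock_blue_foot (a point): foot of the blue dock's lock pin (8 mm wide): 32 mm above the dock's origin when up, 19 mm (1 mm over a seated plate) when down
- dock_yellow: fixed aluminium dock 150 x 84 mm with yellow keeper; origin: underside centre, x from open end to back stop. In mm: deck at z 12; round-topped 9 mm pins, tops at z 18, at (x,y) (23,20) and (-35,-20); back stop face at x 61; keeper ledge x 35 to 75, z 32 to 40. Seated, the plate's origin is at (5, 0, 12), x axes parallel
- plate_yellow: loose aluminium plate, 110 (x) x 64 (y) x 6 mm, 0.22 kg; yellow band at its leading (+x) end, upright yellow fin; goes in the yellow dock; may be absent. Origin: centre of underside. 12.5 mm through holes at (x,y) (18,20) and (-40,-20) mm. Fin 40 mm long (x), 14 mm thick (y), centred at (-12,0), from z 6 to 40 mm (hold it about 28 mm up)
- lock_yellow (a joint): travel (m) of the yellow dock's lock pin: 0 up, 0.013 fully down. Takes about 9 N (friction with a light spring) and stays where it is left. An unseated plate riding on the locating pins stops it at about 0.008; it must be up for a plate to enter
- lock_yellow_head (a point): top of the yellow dock's lock pin: brass head 22 mm wide at dock (48, 0) mm, 61 mm above the dock's origin when up, 48 mm when down; moves straight down. The head's lower edge stops at the keeper's top
- lock_yellow_foot (a point): foot of the yellow dock's lock pin (8 mm wide): 32 mm above the dock's origin when up, 19 mm (1 mm over a seated plate) when down
- dock_red: fixed aluminium dock 150 x 84 mm with red keeper; origin: underside centre, x from open end to back stop. In mm: deck at z 12; round-topped 9 mm pins, tops at z 18, at (x,y) (23,20) and (-35,-20); back stop face at x 61; keeper ledge x 35 to 75, z 32 to 40. Seated, the plate's origin is at (5, 0, 12), x axes parallel
- plate_red: loose aluminium plate, 110 (x) x 64 (y) x 6 mm, 0.22 kg; red band at its leading (+x) end, upright red fin; goes in the red dock; may be absent. Origin: centre of underside. 12.5 mm through holes at (x,y) (18,20) and (-40,-20) mm. Fin 40 mm long (x), 14 mm thick (y), centred at (-12,0), from z 6 to 40 mm (hold it about 28 mm up)
- lock_red (a joint): travel (m) of the red dock's lock pin: 0 up, 0.013 fully down. Takes about 9 N (friction with a light spring) and stays where it is left. An unseated plate riding on the locating pins stops it at about 0.008; it must be up for a plate to enter
- lock_red_head (a point): top of the red dock's lock pin: brass head 22 mm wide at dock (48, 0) mm, 61 mm above the dock's origin when up, 48 mm when down; moves straight down. The head's lower edge stops at the keeper's top
- lock_red_foot (a point): foot of the red dock's lock pin (8 mm wide): 32 mm above the dock's origin when up, 19 mm (1 mm over a seated plate) when down
- mallet: soft-faced mallet, 0.28 kg, loose. Origin: centre of the lower face of its head. Head: upright cylinder 42 mm in diameter, 90 mm tall (z 0 to 90 mm), steel with orange faces at both ends. Wooden handle along -x from the head, 18 mm wide (y), 22 mm tall (z 34 to 56 mm), ending 165 mm from the head's axis, its last 50 mm black rubber. Hold it by the bare handle about 65 mm from the axis of the head.
- rest: black mallet rest, fixed, 190 x 66 mm, plate 8 mm thick. Origin: underside, below a point 60 mm behind the pad along x. A fork 28 mm wide at x = -70 mm holds the handle (fork floor 42 mm, fork prongs up to 60 mm above the origin).
- rest_pad (a point): centre of the flat pad of the rest (at x = +60 mm, 8 mm above the bench) on which the mallet's head stands upright, with its handle pointing along the rest's -x and lying in the fork; the mallet's origin starts here
- buffer_bottle: bystander: clear bottle with blue cap, 68 mm wide, 125 mm tall; origin at the centre of its underside
- timer: bystander: white and red timer, 66 x 62 x 18 mm; origin at the centre of its underside
- sticky_notes: bystander: yellow pad of notes, 51 x 51 x 14 mm; origin at the centre of its underside
- acid_bottle: bystander: bottle with red cap, 60 mm wide, 110 mm tall; origin at the centre of its underside
- beaker: bystander: clear beaker, 61 mm wide, 76 mm tall; origin at the centre of its underside
Things that resemble listed ones, but are neither listed nor needed, are in the scene too. Leave any brown look-alike of the plate_yellow alone.

How it is judged:
By the outcome, as a careful person would: the job done as asked, in the order asked, and still so for the second after the job is handed in, with the robot touching nothing.
Of plate_blue, plate_yellow, plate_red only 2 to 3 are there at a start; the rules pass over those that are not, and their reading is None.
At some moment in a run one of plate_blue, plate_yellow, plate_red may be knocked a few centimetres aside while the robot is not near it.
It also fails if it takes over 210 s, if anything falls off the work surface, if the arm or the gripper's body presses on something with over 40 N, if the wrist force passes 120 N, or if a joint passes its speed limit or range.

## Working session

There is one attempt and no reset: what is moved stays moved. The work goes in short steps, Python scripts to look and compute and a tool call to move; the robot and the scene stay as the last step left them, time stands still between calls to the robot, and variables do not carry over. Pictures are saved under pics/ and viewed, at most 14 in all, crops included, and the job is handed in when it is done.

Besides the shell and the picture viewer there is one more tool, called after "Request:" as name([rows], argument=value, ...), one row to a line, values as JSON. apply_moves: Moves the arm, as the interface text tells. Its arguments: {"type":"object","properties":{"increments":{"type":"array","items":{"type":"array","items":{"type":"number"}}},"newtons":{"type":"number"}},"required":["increments"]}

```bash
ls; mkdir -p pics; python3 - <<'E'
from workcell import status, cams, env, finder
import cv2
print(status.state())
for n in ("scene","side"):
    f=cams.grab_frame(n); cv2.imwrite(f"pics/{n}0.png",f["color"][:,:,::-1])
    print(n,f["intrinsics"],f["R"],f["t"])
    for q in ["plate_blue","plate_yellow","plate_red","dock_blue","dock_yellow","dock_red","mallet","rest","board","lock_blue_head","lock_yellow_head","lock_red_head"]:
        print(q,[(round(d["score"],2),[round(v) for v in d["rect"]]) for d in finder.boxes_of(q,n)])
E
```

```text
pics
{'time_s': 0.0, 'qpos': array([-7.43128890e+01,  1.83520571e+01,  8.97084470e+01, -1.39062029e-03,
        7.20428622e+01, -1.14523188e+00]), 'qvel': array([-0.01846958, -0.00572134, -0.0983126 ,  0.04206816, -0.01126384,
       -0.05334998]), 'effort': array([ 6.40698490e-04, -4.12447929e+01, -2.31974530e+01,  7.28936540e-02,
        4.57281992e-02, -1.34942529e-04]), 'ee_pos': array([ 166.37099942, -549.89054935,  227.1022581 ]), 'ee_rot': array([-1.79896628e+02, -7.44114368e-04,  1.68327721e+01]), 'force': array([-0.346483  , -0.33103267, -1.01661078]), 'torque': array([-0.01403958, -0.00048689,  0.03055606]), 'gripper_force': 0.0, 'gripper_width': 91.1736326012599}
scene [[544.30824219   0.         321.9607258 ]
 [  0.         544.30824219 233.34731384]
 [  0.           0.           1.        ]] [[ 9.10474144e-01 -4.13565995e-01  1.37882033e-06]
 [-3.10043317e-01 -6.82569020e-01 -6.61795040e-01]
 [ 2.73696865e-01  6.02546845e-01 -7.49684817e-01]] [-529.91928535  263.52205558 1334.06594989]
plate_blue [(0.26, [378, 371, 32, 40])]
plate_yellow [(0.74, [239, 204, 41, 18]), (0.7
[... 699 characters left out ...]
.12052541  0.67171184 -0.73094242]
 [ 0.14353364 -0.71678126 -0.68236553]] [ 597.30406694   83.12870686 1502.63547761]
plate_blue [(0.74, [322, 298, 47, 27])]
plate_yellow [(0.86, [322, 299, 46, 27]), (0.65, [294, 368, 54, 46]), (0.57, [305, 248, 63, 29]), (0.52, [266, 213, 36, 56])]
plate_red [(0.79, [311, 329, 48, 29])]
dock_blue [(0.98, [310, 221, 57, 34]), (0.69, [314, 250, 7, 8])]
dock_yellow [(0.62, [315, 202, 53, 32])]
dock_red [(0.82, [304, 247, 64, 34]), (0.43, [313, 253, 7, 6])]
mallet [(0.56, [268, 209, 24, 57]), (0.3, [320, 226, 7, 7])]
rest [(0.79, [264, 213, 38, 56])]
board []
lock_blue_head []
lock_yellow_head [(0.41, [322, 205, 10, 6])]
lock_red_head [(0.4, [313, 252, 6, 7])]
```

```bash
python3 - <<'E'
import cv2
a=cv2.imread("pics/scene0.png")[130:430,180:440]; b=cv2.imread("pics/side0.png")[180:430,220:420]
cv2.imwrite("pics/s1.png",cv2.resize(a,None,fx=2,fy=2,interpolation=cv2.INTER_CUBIC))
cv2.imwrite("pics/s2.png",cv2.resize(b,None,fx=2.4,fy=2.4,interpolation=cv2.INTER_CUBIC))
E
```

```text
(no output)
```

View pics/s1.png

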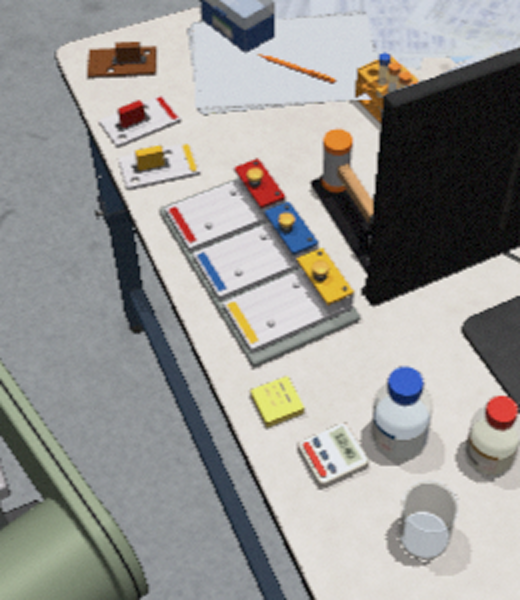

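View pics/s2.png

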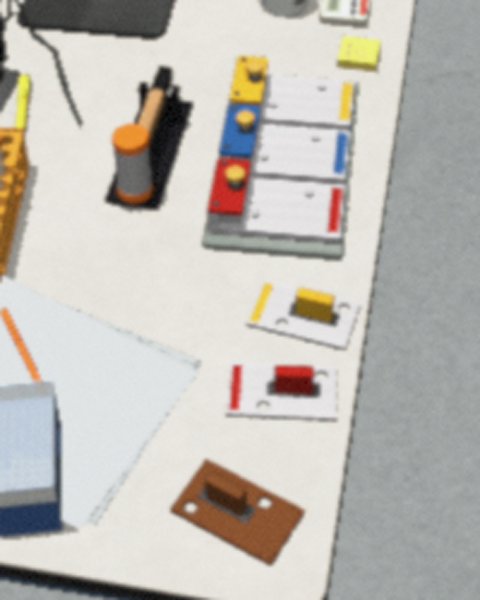

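The pictures show a yellow plate (scene ~(260,212), side ~(342,312)), a red plate (scene ~(250,190), side ~(335,342)) and a brown look-alike (scene ~(241,160)), which I leave alone. There is no blue plate. The docks run red, blue, yellow toward −y. The mallet is on its rest behind the docks, with its handle near a black monitor.

```bash
cat > h.py <<'E'
from workcell import status, cams, env, finder
import cv2, numpy as np
from scipy.optimize import least_squares
def px2w(f,uv,z):
    K,R,t=f["intrinsics"],f["R"],f["t"]
    uv=np.atleast_2d(uv).astype(float); d=np.c_[uv,np.ones(len(uv))]@np.linalg.inv(K).T@R; c=-R.T@t
    return c+d*((z-c[2])/d[:,2])[:,None]
def w2px(f,X):
    p=(np.atleast_2d(X)@f["R"].T+f["t"])@f["intrinsics"].T; return p[:,:2]/p[:,2:]
E
python3 - <<'E'
from h import *
sc=cams.grab_frame("scene"); sd=cams.grab_frame("side")
A=lambda u,v:(u/2+180,v/2+130); B=lambda u,v:(u/2.4+220,v/2.4+180)
def show(n,f,p,z): print(n,px2w(f,p,z).round(0)[:,:2].tolist())
show("heads sc",sc,[A(255,172),A(286,217),A(321,267)],60)
show("heads sd",sd,[B(235,171),B(246,117),B(257,64)],60)
show("boardcorner sc",sc,[A(163,208),A(251,357),A(357,316)],12)
show("board sd",sd,[B(342,248),B(205,238)],12)
show("yband sc",sc,[A(185,145),A(194,172)],6); show("yband sd",sd,[B(267,286),B(255,318)],6)
show("yfin top sc",sc,[A(138,149),A(162,147)],40); show("yfin top sd",sd,[B(298,290),B(334,296)],40)
show("rband sc",sc,[A(160,98),A(177,121)],6); show("rband sd",sd,[B(236,366),B(234,408)],6)
show("rfin sc",sc,[A(120,107),A(142,102)],40); show("rfin sd",sd,[B(277,368),B(313,369)],40)
show("mallet top sc",sc,[A(338,139)],98);show("mallet top sd",sd,[B(131,137)],98)
show("handle sd",sd,[B(160,90)],60);show("handle sc",sc,[A(370,205)],60)
show("handle end sd",sd,[B(163,72)],60)
show("rest sd",sd,[B(107,200),B(158,208),B(190,102)],0)
show("monitor base sc",sc,[A(370,300)],0)
show("brown fin sd",sd,[B(225,495)],30);show("brownplate sd",sd,[B(237,511)],6)
E
```

```text
heads sc [[596.0, 129.0], [601.0, 35.0], [607.0, -63.0]]
heads sd [[590.0, 112.0], [594.0, 20.0], [599.0, -79.0]]
boardcorner sc [[466.0, 160.0], [480.0, -123.0], [632.0, -122.0]]
board sd [[459.0, 163.0], [613.0, 176.0]]
yband sc [[541.0, 271.0], [533.0, 213.0]]
yband sd [[533.0, 228.0], [538.0, 274.0]]
yfin top sc [[466.0, 259.0], [499.0, 248.0]]
yfin top sd [[495.0, 255.0], [456.0, 257.0]]
rband sc [[543.0, 384.0], [549.0, 324.0]]
rband sd [[546.0, 339.0], [538.0, 390.0]]
rfin sc [[471.0, 354.0], [505.0, 351.0]]
rfin sd [[500.0, 359.0], [464.0, 354.0]]
mallet top sc [[713.0, 106.0]]
mallet top sd [[708.0, 117.0]]
handle sd [[706.0, -10.0]]
handle sc [[714.0, 7.0]]
handle end sd [[710.0, -43.0]]
rest sd [[741.0, 127.0], [679.0, 129.0], [682.0, -60.0]]
monitor base sc [[664.0, -98.0]]
brown fin sd [[524.0, 503.0]]
brownplate sd [[513.0, 503.0]]
```

```bash
python3 - <<'E'
import cv2,numpy as np
a=cv2.imread("pics/scene0.png"); b=cv2.imread("pics/side0.png")
cv2.imwrite("pics/both.png",np.vstack([cv2.resize(a,(400,300)),cv2.resize(b,(400,300))]))
E
```

```text
(no output)
```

View pics/both.png

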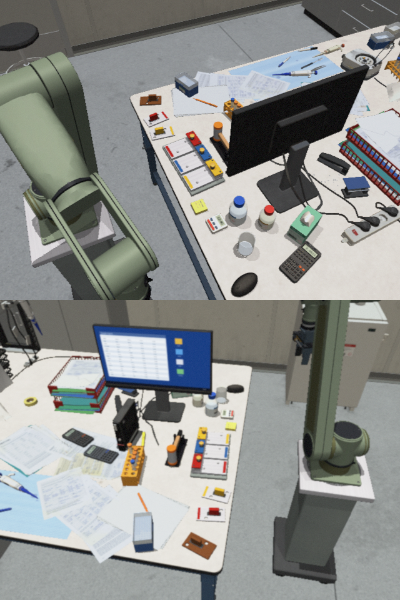

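```bash
python3 - <<'E'
from h import *
sc=cams.grab_frame("scene"); sd=cams.grab_frame("side")
P=lambda f:f["intrinsics"]@np.c_[f["R"],f["t"]]
def tri(a,b):
    X=cv2.triangulatePoints(P(sc),P(sd),np.array(a,float),np.array(b,float)); X=X[:3,0]/X[3]; print(X.round(),(w2px(sc,X)-a).round(1),(w2px(sd,X)-b).round(1))
tri((364,279),(339,147)); tri((375,180),(340,54)); 
print([ -f["R"].T@f["t"] for f in (sc,sd)])
E
```

```text
[ 588. -213.  185.] [[-0.6  0.3]] [[-0.5 -0.2]]
[ 592. -207.  480.] [[-2.3  1.4]] [[-1.7 -1. ]]
[array([ 199.05139127, -843.12183517, 1174.52730752]), array([ 381.05952692, 1133.01217889, 1092.0956681 ])]
```

Request:
apply_moves([
  [1, -0.01, -0.0, 0.018, 0, 0, -3.4],
  [1, -0.01, 0.032, 0.018, 0, 0, -3.4],
  [1, -0.01, 0.032, 0.018, 0, 0, -3.4],
  [1, -0.01, 0.032, 0.018, 0, 0, -3.4],
  [1, 0, 0.032, 0, 0, 0, -3.2],
])

```text
time_s: 1.92
ee_pos: [125.7, -422.6, 303.2]
ee_rot: [179.6, -0.1, -0.2]
force: [1.1, -0.2, -0.1]
gripper_width: 91.5
gripper_force: 0.0
```

Request:
apply_moves([
  [1, 0.029, 0.023, 0, 0, 0, 0],
  [1, 0.029, 0.023, 0, 0, 0, 0],
  [1, 0.029, 0.023, 0, 0, 0, 0],
  [1, 0.029, 0.023, 0, 0, 0, 0],
  [1, 0.029, 0.023, 0, 0, 0, 0],
])

```text
time_s: 2.33
ee_pos: [272.4, -306.0, 300.3]
ee_rot: [179.9, -0.0, -0.0]
force: [0.8, -0.4, 0.2]
gripper_width: 91.1
gripper_force: 0.0
```

Request:
apply_moves([
  [1, 0.029, 0.023, 0, 0, 0, 0],
  [1, 0.029, 0.023, 0, 0, 0, 0],
  [1, 0.012, 0.036, 0, 0, 0, 0],
  [1, 0.012, 0.036, 0, 0, 0, 0],
  [1, 0.012, 0.036, 0, 0, 0, 0],
])

```text
time_s: 2.75
ee_pos: [365.9, -151.7, 300.0]
ee_rot: [180.0, -0.0, 0.0]
force: [0.1, -0.8, 0.9]
gripper_width: 91.4
gripper_force: 0.0
```

Request:
apply_moves([
  [1, 0.012, 0.036, 0, 0, 0, 0],
  [1, 0.012, 0.036, 0, 0, 0, 0],
  [1, 0.012, 0.036, 0, 0, 0, 0],
  [1, 0.006, 0.036, 0, 0, 0, 0],
  [1, 0.006, 0.036, 0, 0, 0, 0],
])

```text
time_s: 3.17
ee_pos: [413.6, 28.5, 300.2]
ee_rot: [180.0, -0.0, 0.0]
force: [0.4, 0.4, -0.2]
gripper_width: 91.0
gripper_force: 0.0
```

```bash
python3 - <<'E'
from h import *
import pickle
f=cams.grab_frame("wrist"); pickle.dump(f,open("w1.pkl","wb")); cv2.imwrite("pics/w1.png",f["color"][:,:,::-1])
print(-f["R"].T@f["t"], f["R"].round(2).tolist(), px2w(f,[(0,0),(640,0),(640,480),(0,480)],24).round())
E
```

```text
[488.29804722  29.43133936 457.88948622] [[-0.0, -1.0, 0.0], [-0.96, 0.0, 0.27], [-0.27, -0.0, -0.96]] [[ 630.  371.   24.]
 [ 630. -317.   24.]
 [ -34. -478.   24.]
 [ -33.  531.   24.]]
```

View pics/w1.png

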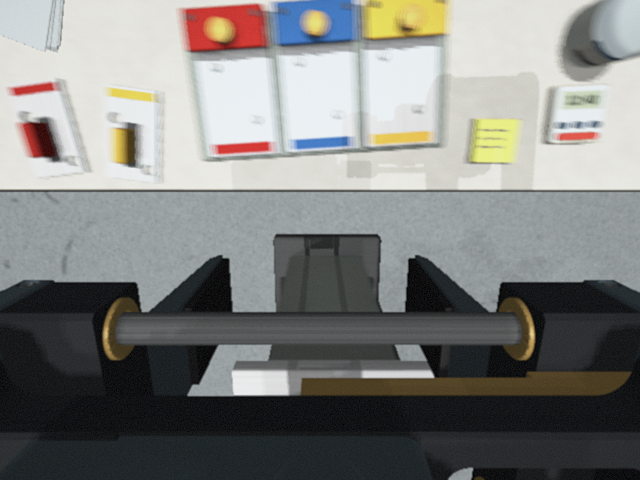

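Request:
apply_moves([
  [1, 0.02, 0.01, 0.01, 0, 0, 0],
  [1, 0.03, 0.01, 0.02, 0, 0, 0],
  [1, 0.03, 0.01, 0.02, 0, 0, 0],
  [1, 0.03, 0.01, 0.01, 0, 0, 0],
  [1, 0.01, 0, 0, 0, 0, 0],
])

```text
time_s: 3.63
ee_pos: [537.8, 68.1, 361.6]
ee_rot: [-179.9, -0.3, 0.1]
force: [0.7, 0.2, -0.2]
gripper_width: 91.4
gripper_force: 0.0
```

Request:
apply_moves([
  [1, 0, 0, 0, 0, 0, 0],
  [1, 0, 0, 0, 0, 0, 0],
  [1, 0, 0, 0, 0, 0, 0],
])

```text
time_s: 3.88
ee_pos: [532.1, 66.1, 359.4]
ee_rot: [180.0, 0.1, 0.0]
force: [-0.3, 0.8, -0.4]
gripper_width: 91.5
gripper_force: 0.0
```

```bash
python3 - <<'E'
from h import *
import pickle
f=cams.grab_frame("wrist"); pickle.dump(f,open("w2.pkl","wb")); cv2.imwrite("pics/w2.png",f["color"][:,:,::-1])
for q in ["plate_blue","plate_yellow","plate_red","lock_blue_head","lock_yellow_head","lock_red_head","mallet","rest"]:
        print(q,[(round(d["score"],2),[round(v) for v in d["rect"]]) for d in finder.boxes_of(q,"wrist")])
E
```

```text
plate_blue []
plate_yellow [(0.83, [0, 158, 53, 85]), (0.75, [169, 181, 50, 74]), (0.34, [92, 177, 62, 76])]
plate_red [(0.66, [90, 173, 63, 76])]
lock_blue_head [(0.64, [340, 135, 19, 18])]
lock_yellow_head [(0.86, [422, 133, 16, 16]), (0.73, [237, 116, 217, 124])]
lock_red_head [(0.73, [264, 141, 20, 18]), (0.51, [258, 11, 168, 58])]
mallet [(0.85, [257, 9, 168, 58]), (0.58, [264, 17, 152, 64])]
rest [(0.81, [265, 17, 151, 63])]
```

View pics/w2.png

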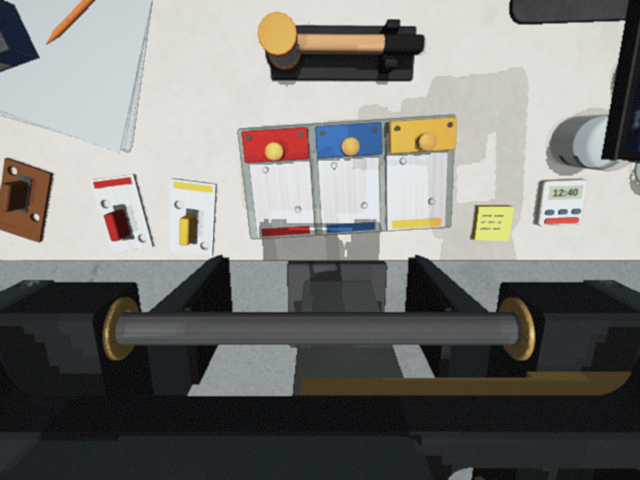

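```bash
python3 - <<'E'
from h import *
import pickle
f=pickle.load(open("w2.pkl","rb"))
c=f["color"]; hsv=cv2.cvtColor(c,cv2.COLOR_RGB2HSV)
print("cam",(-f["R"].T@f["t"]).round())
h=px2w(f,[(274.5,151),(350,146.5),(428,142)],73); print("heads",h.round(1).tolist())
print("bands deck", px2w(f,[(285,231),(351,228),(417,223)],24).round(1).tolist())
print("keeper corners",px2w(f,[(240,130),(308,127),(316,125),(382,122),(387,121),(456,116)],52).round(1).tolist())
for n,q in [("red",[(93,182),(134,178),(152,246),(110,252)]),("yel",[(172,180),(217,181),(214,255),(169,250)])]:
    print(n,px2w(f,q,6).round(1).tolist())
print("mallet top",px2w(f,[(278,32)],98),"handle",px2w(f,[(303,44),(382,43),(424,43)],64).round(1).tolist())
for n,cond in [("red",((hsv[...,0]<6)|(hsv[...,0]>174))&(hsv[...,1]>150)),("yel",(hsv[...,0]>18)&(hsv[...,0]<32)&(hsv[...,1]>120))]:
    m=cond.astype(np.uint8); m[:,230:]=0; m[260:]=0; m[:, :70]=0
    k,l,s,cc=cv2.connectedComponentsWithStats(m)
    for i in range(1,k):
        if s[i,4]>30: 
            r=cv2.minAreaRect(np.argwhere(l==i)[:,::-1].astype(np.float32)); print(n,s[i],cc[i].round(1),[round(x,1) for x in r[1]],cv2.boxPoints(r).round(1).tolist())
E
```

```text
cam [607.  67. 517.]
heads [[588.9, 120.0, 73.0], [594.1, 27.8, 73.0], [599.3, -66.9, 73.0]]
bands deck [[474.4, 114.6, 24.0], [478.7, 19.4, 24.0], [485.9, -75.1, 24.0]]
keeper corners [[613.9, 165.1, 52.0], [617.4, 79.3, 52.0], [619.8, 69.3, 52.0], [623.3, -13.5, 52.0], [624.5, -19.7, 52.0], [630.3, -105.6, 52.0]]
red [[543.1, 390.8, 6.0], [548.7, 331.0, 6.0], [446.4, 318.3, 6.0], [436.9, 383.3, 6.0]]
yel [[545.8, 276.8, 6.0], [544.2, 212.2, 6.0], [431.8, 225.6, 6.0], [440.0, 293.3, 6.0]]
mallet top [[712.8444374  109.02234037  98.        ]] handle [[709.0, 83.9, 64.0], [709.9, -7.3, 64.0], [709.9, -55.9, 64.0]]
red [ 94 178  37  10 188] [111.9 182.4] [5.2, 36.2] [[93.80000305175781, 182.1999969482422], [129.6999969482422, 177.5], [130.3000030517578, 182.6999969482422], [94.4000015258789, 187.3000030517578]]
red [105 210  25  30 513] [116.9 224.7] [27.7, 19.7] [[103.69999694824219, 214.39999389648438], [122.5999984741211, 208.6999969482422], [130.60000610351562, 235.1999969482422], [111.69999694824219, 240.89999389648438]]
yel [174 182  38  10 204] [192.5 186.7] [37.8, 5.2] [[173.39999389648438, 186.89999389648438], [174.0, 181.8000030517578], [211.60000610351562, 186.39999389648438], [210.89999389648438, 191.60000610351562]]
yel [180 214  16  31 422] [187.2 228.9] [30.0, 15.0] [[180.0, 214.0], [195.0, 214.0], [195.0, 244.0], [180.0, 244.0]]
```

Request:
apply_moves([
  [1, -0.005, 0.019, -0.016, 0, 0, -0.7],
  [1, -0.005, 0.019, -0.016, 0, 0, -0.7],
  [1, -0.005, 0.019, -0.016, 0, 0, -0.7],
  [1, -0.005, 0.019, -0.016, 0, 0, -0.7],
  [1, -0.005, 0.019, -0.016, 0, 0, -0.7],
])

```text
time_s: 4.75
ee_pos: [508.1, 162.4, 279.3]
ee_rot: [-180.0, -0.0, -3.5]
force: [0.8, 0.2, -0.1]
gripper_width: 91.3
gripper_force: 0.0
```

Request:
apply_moves([
  [1, -0.005, 0.019, -0.016, 0, 0, -0.7],
  [1, -0.005, 0.019, -0.016, 0, 0, -0.7],
  [1, -0.005, 0.019, -0.016, 0, 0, -0.7],
  [1, -0.005, 0.019, -0.016, 0, 0, -0.7],
  [1, -0.005, 0.017, -0.016, 0, 0, -0.7],
])

```text
time_s: 5.17
ee_pos: [483.2, 255.8, 199.3]
ee_rot: [-180.0, -0.0, -7.0]
force: [0.4, -0.0, 0.7]
gripper_width: 90.9
gripper_force: 0.0
```

Request:
apply_moves([
  [1, 0, 0, 0, 0, 0, 0],
  [1, 0, 0, 0, 0, 0, 0],
  [1, 0, 0, 0, 0, 0, 0],
])

```text
time_s: 5.42
ee_pos: [484.1, 254.3, 200.7]
ee_rot: [-180.0, -0.1, -6.9]
force: [0.1, -1.1, 0.9]
gripper_width: 91.2
gripper_force: 0.0
```

```bash
python3 - <<'E'
from h import *
import pickle
f=cams.grab_frame("wrist"); pickle.dump(f,open("w3.pkl","wb")); cv2.imwrite("pics/w3.png",f["color"][:,:,::-1])
print((-f["R"].T@f["t"]).round(1),status.state()["ee_pos"])
E
```

```text
[558.1 246.1 358.5] [484.37696213 254.17350113 201.06042843]
```

View pics/w3.png

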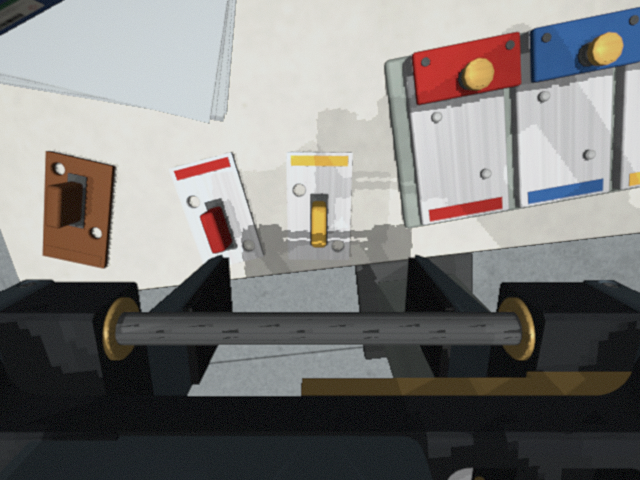

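```bash
cat >> h.py <<'E'
def pose2(P,L):
    "pose (x,y,yaw) from two world points and local ones"
    d=P[1]-P[0]; l=np.subtract(L[1],L[0]); a=np.arctan2(d[1],d[0])-np.arctan2(l[1],l[0])
    R=np.array([[np.cos(a),-np.sin(a)],[np.sin(a),np.cos(a)]])
    return (np.mean(P,0)[:2]-R@np.mean(L,0)).round(1), round(np.degrees(a),2), round(np.hypot(*d[:2])-np.hypot(*l),1)
HO=[(18,20),(-40,-20)]; PI=[(23,20),(-35,-20)]
E
python3 - <<'E'
from h import *
import pickle
f=pickle.load(open("w3.pkl","rb"))
print("yel",pose2(px2w(f,[(299,190),(338,245)],5)[:,:2],HO), px2w(f,[(287,152),(352,151)],6)[:,:2].round(1).tolist())
print("red",pose2(px2w(f,[(194,202),(249,245)],5)[:,:2],HO))
for n,q in [("dred",[(437,117),(486,174)]),("dblu",[(544,97),(589,155)])]: print(n,pose2(px2w(f,q,30)[:,:2],PI))
print("heads",px2w(f,[(479,73),(607,48)],73)[:,:2].round(1).tolist())
print("fin y",px2w(f,[(311,206),(326,206)],40)[:,:2].round(1).tolist())
E
```

```text
yel (array([489.3, 253.7]), np.float64(-6.92), np.float64(-0.3)) [[547.7, 277.7], [540.9, 214.9]]
red (array([495.5, 356.2]), np.float64(7.86), np.float64(-0.4))
dred (array([540.2, 118.5]), np.float64(3.2), np.float64(-0.1))
dblu (array([545.7,  25.6]), np.float64(3.32), np.float64(-0.7))
heads [[588.9, 121.5], [594.4, 28.5]]
fin y [[498.4, 259.9], [496.7, 246.3]]
```

The plate I'm reaching for is the yellow-banded one at wrist (320,205), with holes at (299,190) and (338,245). The look-alike is brown at (80,210), so they can't be confused. Descending to its fin.

Request:
apply_moves([
  [1, -0.007, 0.001, -0.03, 0, 0, 0],
  [1, 0, 0, -0.038, 0, 0, 0],
  [1, 0, 0, -0.038, 0, 0, 0],
  [1, 0, 0, -0.035, 0, 0, 0],
  [1, 0, 0, -0.025, 0, 0, 0],
])

```text
time_s: 5.88
ee_pos: [476.4, 254.3, 32.5]
ee_rot: [180.0, 0.0, -7.0]
force: [0.2, -0.6, 0.5]
gripper_width: 91.1
gripper_force: 0.0
```

Request:
apply_moves([
  [1, 0, 0, -0.012, 0, 0, 0],
  [1, 0, 0, 0, 0, 0, 0],
  [1, 0, 0, 0, 0, 0, 0],
])

```text
time_s: 6.13
ee_pos: [477.5, 255.2, 22.6]
ee_rot: [-180.0, -0.0, -7.0]
force: [-0.5, 0.3, -0.2]
gripper_width: 91.2
gripper_force: 0.0
```

Request:
apply_moves([
  [-1, 0, 0, 0, 0, 0, 0],
  [-1, 0, 0, 0, 0, 0, 0],
  [-1, 0, 0, 0, 0, 0, 0],
  [-1, 0, 0, 0, 0, 0, 0],
  [-1, 0, 0, 0, 0, 0, 0],
], newtons=30)

```text
time_s: 6.55
ee_pos: [476.8, 255.8, 22.7]
ee_rot: [-180.0, -0.1, -7.0]
force: [-0.5, 0.1, -0.2]
gripper_width: 60.4
gripper_force: 0.0
```

Request:
apply_moves([
  [-1, 0, 0, 0, 0, 0, 0],
  [-1, 0, 0, 0, 0, 0, 0],
  [-1, 0, 0, 0, 0, 0, 0],
  [-1, 0, 0, 0, 0, 0, 0],
  [-1, 0, 0, 0, 0, 0, 0],
])

```text
time_s: 6.97
ee_pos: [476.5, 255.6, 21.9]
ee_rot: [180.0, 0.0, -7.0]
force: [-0.6, 0.2, -0.2]
gripper_width: 27.4
gripper_force: 0.0
```

Request:
apply_moves([
  [-1, 0, 0, 0, 0, 0, 0],
  [-1, 0, 0, 0, 0, 0, 0],
  [-1, 0, 0, 0, 0, 0, 0],
  [-1, 0, 0, 0, 0, 0, 0],
  [-1, 0, 0, 0, 0, 0, 0],
])

```text
time_s: 7.38
ee_pos: [476.5, 255.6, 21.9]
ee_rot: [180.0, 0.0, -7.0]
force: [-0.7, -0.2, 0.0]
gripper_width: 13.7
gripper_force: 30.0
```

Request:
apply_moves([
  [-1, 0, 0, 0.01, 0, 0, 0],
  [-1, 0, 0, 0.02, 0, 0, 0],
  [-1, 0, 0, 0.03, 0, 0, 0],
  [-1, 0, 0, 0.03, 0, 0, 0],
  [-1, 0, 0, 0.01, 0, 0, 0],
])

```text
time_s: 7.8
ee_pos: [478.5, 256.7, 126.5]
ee_rot: [-179.8, -0.4, -7.0]
force: [0.8, 0.0, -0.8]
gripper_width: 14.2
gripper_force: 30.0
```

Request:
apply_moves([
  [-1, 0.002, -0.02, 0, 0, 0, 1],
  [-1, 0.002, -0.033, 0, 0, 0, 1],
  [-1, 0.002, -0.033, 0, 0, 0, 1],
  [-1, 0.002, -0.033, 0, 0, 0, 1],
  [-1, 0.002, -0.033, 0, 0, 0, 1],
])

```text
time_s: 8.22
ee_pos: [485.8, 102.2, 121.6]
ee_rot: [180.0, 0.1, -1.9]
force: [0.6, 0.2, -2.3]
gripper_width: 13.8
gripper_force: 30.0
```

Request:
apply_moves([
  [-1, 0.002, -0.033, 0, 0, 0, 1],
  [-1, 0.002, -0.033, 0, 0, 0, 1],
  [-1, 0.002, -0.033, 0, 0, 0, 1],
  [-1, 0.002, -0.033, 0, 0, 0, 1],
  [-1, 0.002, -0.033, 0, 0, 0, 1.2],
])

```text
time_s: 8.63
ee_pos: [495.8, -62.9, 121.6]
ee_rot: [-180.0, 0.1, 3.3]
force: [0.7, 0.1, -2.3]
gripper_width: 13.8
gripper_force: 30.0
```

Request:
apply_moves([
  [-1, 0.002, -0.01, 0, 0, 0, 0],
  [-1, 0, 0, 0, 0, 0, 0],
  [-1, 0, 0, 0, 0, 0, 0],
  [-1, 0, 0, 0, 0, 0, 0],
])

```text
time_s: 8.97
ee_pos: [498.1, -70.3, 121.7]
ee_rot: [-180.0, 0.1, 3.3]
force: [-0.9, -0.2, -2.0]
gripper_width: 14.1
gripper_force: 30.0
```

```bash
python3 - <<'E'
from h import *
import pickle
f=cams.grab_frame("wrist"); pickle.dump(f,open("w4.pkl","wb")); cv2.imwrite("pics/w4.png",f["color"][:,:,::-1])
s=status.state();print(s["ee_pos"],s["ee_rot"],s["force"])
E
```

```text
[498.12719866 -70.10237838 121.72227055] [-1.79967231e+02  4.83775690e-02  3.29979418e+00] [-0.09782557  0.25498766 -2.24455532]
```

View pics/w4.png

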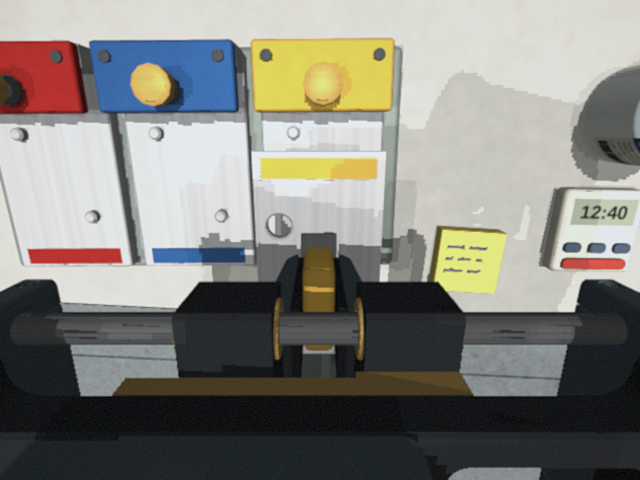

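```bash
python3 - <<'E'
from h import *
import pickle
f=pickle.load(open("w4.pkl","rb"))
p=px2w(f,[(252,151),(386,153),(279,226)],121.7-22+6)[:,:2]; 
T=np.array([498.1,-70.1]); a=np.radians(3.3); R=np.array([[np.cos(a),-np.sin(a)],[np.sin(a),np.cos(a)]])
print("plate pts in TCP frame (exp (67,32),(67,-32),(30,20))",((p-T)@R).round(1).tolist())
b=pose2(px2w(f,[(156,133),(221,215)],30)[:,:2],PI); print("blue",b)
q=px2w(f,[(293,132)],30)[0,:2]-R@[23,20]; print("yellow from pin",q)
for px in [(325,80),(153,83)]: print("head",px2w(f,[px],73)[0,:2]-R@[48,0])
print("keeper y",px2w(f,[(252,109),(394,109)],52)[:,:2].round(1).tolist())
E
```

```text
plate pts in TCP frame (exp (67,32),(67,-32),(30,20)) [[68.0, 32.2], [67.0, -31.9], [31.0, 20.5]]
blue (array([547.4,  23.5]), np.float64(3.62), np.float64(-1.0))
yellow from pin [552.65306767 -69.37013537]
head [554.18423941 -70.09793258]
head [547.53885679  22.74193271]
keeper y [[586.4, -24.3], [591.1, -110.4]]
```

Request:
apply_moves([
  [-1, 0, -0.0024, -0.015, 0, 0, 0],
  [-1, 0, 0, -0.02, 0, 0, 0],
  [-1, 0, 0, -0.02, 0, 0, 0],
  [-1, 0, 0, -0.012, 0, 0, 0],
  [-1, 0, 0, 0, 0, 0, 0],
])

```text
time_s: 9.43
ee_pos: [497.1, -72.2, 53.0]
ee_rot: [-179.9, 0.2, 3.3]
force: [-0.7, -0.9, -2.2]
gripper_width: 13.6
gripper_force: 30.0
```

Request:
apply_moves([
  [-1, 0.008, 0.0005, 0, 0, 0, 0],
  [-1, 0.008, 0.0005, 0, 0, 0, 0],
  [-1, 0.008, 0.0005, 0, 0, 0, 0],
  [-1, 0.008, 0.0005, 0, 0, 0, 0],
  [-1, 0, 0, 0, 0, 0, 0],
])

```text
time_s: 9.85
ee_pos: [533.6, -71.8, 55.9]
ee_rot: [180.0, -0.2, 3.3]
force: [0.9, -0.2, -1.8]
gripper_width: 13.9
gripper_force: 30.0
```

Request:
apply_moves([
  [-1, 0.006, 0.0003, 0, 0, 0, 0],
  [-1, 0.006, 0.0003, 0, 0, 0, 0],
  [-1, 0.002, 0, 0, 0, 0, 0],
  [-1, 0, 0, 0, 0, 0, 0],
  [-1, 0, 0, 0, 0, 0, 0],
])

```text
time_s: 10.27
ee_pos: [544.4, -71.2, 54.9]
ee_rot: [180.0, 0.0, 3.2]
force: [-0.7, 0.4, -2.1]
gripper_width: 13.5
gripper_force: 30.0
```

```bash
python3 - <<'E'
from h import *
import pickle
f=cams.grab_frame("wrist"); cv2.imwrite("pics/w5.png",f["color"][100:400,120:520,::-1]); pickle.dump(f,open("w5.pkl","wb"))
s=status.state();print(s["ee_pos"],s["ee_rot"],s["force"])
E
```

```text
[544.30183108 -71.19662673  54.88686912] [1.79998571e+02 1.86918109e-02 3.22769349e+00] [ 0.33128548  0.1815881  -2.25286051]
```

View pics/w5.png

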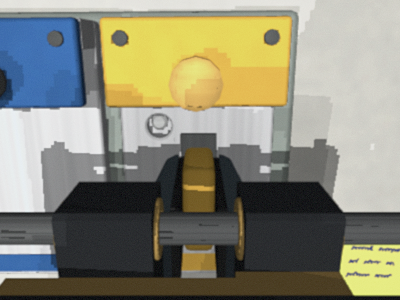

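Request:
apply_moves([
  [-1, 0, 0.0014, 0, 0, 0, 0],
  [-1, 0, 0, -0.002, 0, 0, 0],
  [-1, 0, 0, -0.002, 0, 0, 0],
  [-1, 0, 0, 0, 0, 0, 0],
])

```text
time_s: 10.65
ee_pos: [544.0, -69.7, 50.5]
ee_rot: [-180.0, 0.1, 3.2]
force: [-0.0, 0.1, -1.9]
gripper_width: 13.9
gripper_force: 30.0
```

Request:
apply_moves([
  [-1, 0, 0, -0.002, 0, 0, 0],
  [-1, 0, 0, -0.001, 0, 0, 0],
  [-1, 0, 0, 0, 0, 0, 0],
])

```text
time_s: 10.9
ee_pos: [544.3, -69.7, 47.6]
ee_rot: [-180.0, 0.0, 3.2]
force: [0.9, 1.0, -1.4]
gripper_width: 13.7
gripper_force: 30.0
```

Request:
apply_moves([
  [-1, 0, 0, -0.0015, 0, 0, 0],
  [-1, 0, 0, 0, 0, 0, 0],
  [-1, 0, 0, 0, 0, 0, 0],
])

```text
time_s: 11.15
ee_pos: [544.5, -69.8, 46.4]
ee_rot: [180.0, 0.0, 3.2]
force: [0.0, 0.1, -2.5]
gripper_width: 13.9
gripper_force: 30.0
```

Request:
apply_moves([
  [-0.2, 0, 0, 0, 0, 0, 0],
  [-0.2, 0, 0, 0, 0, 0, 0],
  [-0.2, 0, 0, 0, 0, 0, 0],
  [-0.2, 0, 0, 0, 0, 0, 0],
  [-0.2, 0, 0, 0, 0, 0, 0],
])

```text
time_s: 11.57
ee_pos: [544.7, -69.8, 46.7]
ee_rot: [180.0, -0.0, 3.2]
force: [-0.1, -0.4, 0.4]
gripper_width: 36.7
gripper_force: 0.0
```

Request:
apply_moves([
  [-0.2, 0, 0, 0.02, 0, 0, 0],
  [-0.2, 0, 0, 0.04, 0, 0, 0],
  [0.5, 0, 0, 0.04, 0, 0, 0],
  [1, 0, 0, 0.04, 0, 0, 0],
  [1, -0.02, 0, 0.03, 0, 0, 0],
])

```text
time_s: 11.98
ee_pos: [528.0, -70.1, 220.1]
ee_rot: [179.9, -0.4, 3.3]
force: [1.4, 0.3, 1.1]
gripper_width: 53.3
gripper_force: 0.0
```

```bash
python3 - <<'E'
from h import *
import pickle
f=cams.grab_frame("wrist"); cv2.imwrite("pics/w6.png",f["color"][:,:,::-1]); pickle.dump(f,open("w6.pkl","wb"))
g=cams.grab_frame("side"); cv2.imwrite("pics/sd6.png",g["color"][:,:,::-1])
s=status.state();print(s["ee_pos"],s["ee_rot"],s["force"])
E
```

```text
[525.65285079 -70.11198269 222.38141561] [179.86356357  -0.57555533   3.22917645] [ 0.41184802 -1.2741518  -0.78282942]
```

View pics/w6.png

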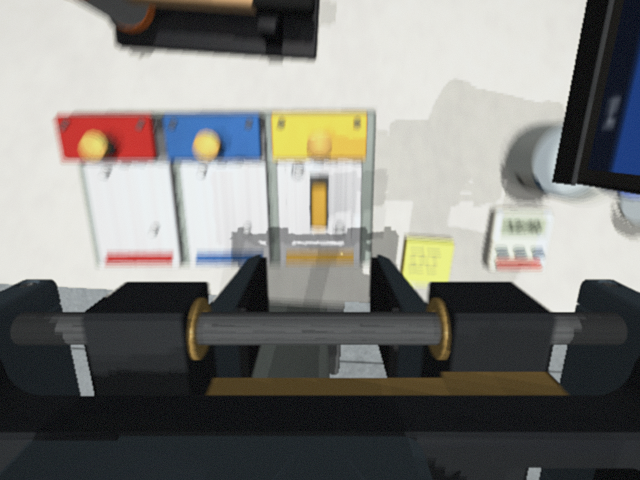

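Request:
apply_moves([
  [1, -0.003, 0.02, 0, 0, 0, 0.4],
  [1, -0.003, 0.034, 0, 0, 0, 0.4],
  [1, -0.003, 0.034, 0, 0, 0, 0.4],
  [1, -0.003, 0.034, 0, 0, 0, 0.4],
  [1, -0.003, 0.034, 0, 0, 0, 0.4],
])

```text
time_s: 12.5
ee_pos: [508.8, 87.5, 215.7]
ee_rot: [180.0, 0.1, 5.2]
force: [0.7, 0.8, -0.5]
gripper_width: 90.9
gripper_force: 0.0
```

Request:
apply_moves([
  [1, -0.003, 0.034, 0, 0, 0, 0.4],
  [1, -0.003, 0.034, 0, 0, 0, 0.4],
  [1, -0.003, 0.034, 0, 0, 0, 0.4],
  [1, -0.003, 0.034, 0, 0, 0, 0.4],
  [1, -0.003, 0.034, 0, 0, 0, 0.4],
])

```text
time_s: 12.92
ee_pos: [493.8, 257.7, 215.5]
ee_rot: [180.0, 0.1, 7.3]
force: [1.4, -0.3, 0.1]
gripper_width: 91.5
gripper_force: 0.0
```

Request:
apply_moves([
  [1, -0.003, 0.034, 0, 0, 0, 0.4],
  [1, -0.003, 0.034, 0, 0, 0, 0.3],
  [1, -0.003, 0.03, -0.01, 0, 0, 0],
  [1, 0, 0, -0.01, 0, 0, 0],
  [1, 0, 0, 0, 0, 0, 0],
])

```text
time_s: 13.33
ee_pos: [483.7, 354.5, 193.0]
ee_rot: [179.8, 0.3, 8.1]
force: [-0.4, -0.3, 0.2]
gripper_width: 91.3
gripper_force: 0.0
```

Request:
apply_moves([
  [1, 0, 0, 0, 0, 0, 0],
  [1, 0, 0, 0, 0, 0, 0],
])

```text
time_s: 13.5
ee_pos: [485.7, 353.1, 196.4]
ee_rot: [180.0, 0.0, 7.9]
force: [0.5, 0.1, 0.2]
gripper_width: 91.1
gripper_force: 0.0
```

```bash
python3 - <<'E'
from h import *
import pickle
f=cams.grab_frame("wrist"); cv2.imwrite("pics/w7.png",f["color"][:,:,::-1]); pickle.dump(f,open("w7.pkl","wb"))
s=status.state();print(s["ee_pos"],s["ee_rot"],s["force"])
E
```

```text
[485.92321166 353.15745784 196.81850692] [ 1.79986643e+02 -1.95059695e-02  7.85405994e+00] [ 0.51705484 -1.02055613  0.70299945]
```

View pics/w7.png

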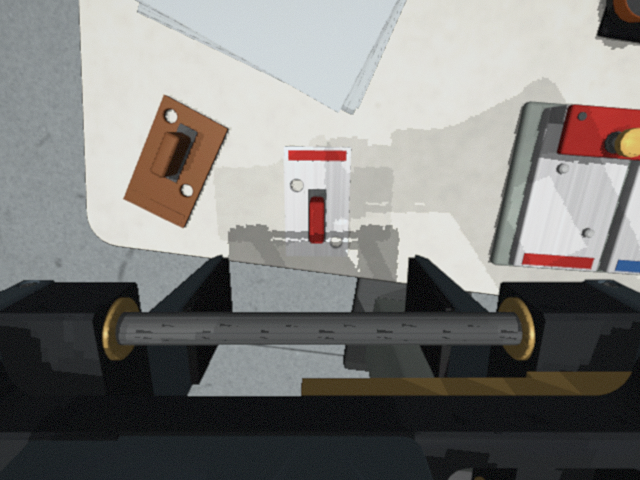

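```bash
python3 - <<'E'
from h import *
import pickle
f=pickle.load(open("w7.pkl","rb"))
p=pose2(px2w(f,[(297,185),(336,241.5)],5)[:,:2],HO); print(p)
a=np.radians(p[1]); print("fin",p[0]-12*np.array([np.cos(a),np.sin(a)]))
E
```

```text
(array([495.7, 356.4]), np.float64(7.2), np.float64(-0.3))
fin [483.79462358 354.8960012 ]
```

Request:
apply_moves([
  [1, -0.002, 0.0017, -0.028, 0, 0, -0.4],
  [1, 0, 0, -0.038, 0, 0, 0],
  [1, 0, 0, -0.038, 0, 0, 0],
  [1, 0, 0, -0.035, 0, 0, 0],
  [1, 0, 0, -0.023, 0, 0, 0],
])

```text
time_s: 13.97
ee_pos: [482.7, 353.9, 32.1]
ee_rot: [179.9, 0.2, 7.4]
force: [-0.4, 0.8, 0.1]
gripper_width: 91.6
gripper_force: 0.0
```

Request:
apply_moves([
  [-0.5, 0, 0, -0.0115, 0, 0, 0],
  [-1, 0, 0, 0, 0, 0, 0],
  [-1, 0, 0, 0, 0, 0, 0],
  [-1, 0, 0, 0, 0, 0, 0],
  [-1, 0, 0, 0, 0, 0, 0],
])

```text
time_s: 14.38
ee_pos: [484.9, 356.7, 25.1]
ee_rot: [-179.9, -0.2, 7.5]
force: [0.4, -0.9, -0.1]
gripper_width: 60.9
gripper_force: 0.0
```

Request:
apply_moves([
  [-1, 0, 0, 0, 0, 0, 0],
  [-1, 0, 0, 0, 0, 0, 0],
  [-1, 0, 0, 0, 0, 0, 0],
  [-1, 0, 0, 0, 0, 0, 0],
  [-1, 0, 0, 0, 0, 0, 0],
])

```text
time_s: 14.8
ee_pos: [483.5, 356.0, 23.1]
ee_rot: [180.0, -0.0, 7.5]
force: [-0.1, 0.2, -0.4]
gripper_width: 27.4
gripper_force: 0.0
```

Request:
apply_moves([
  [-1, 0, 0, 0, 0, 0, 0],
  [-1, 0, 0, 0, 0, 0, 0],
  [-1, 0, 0, 0, 0, 0, 0],
  [-1, 0, 0, 0, 0, 0, 0],
])

```text
time_s: 15.13
ee_pos: [483.4, 355.7, 22.9]
ee_rot: [180.0, 0.0, 7.5]
force: [-0.0, -1.9, 1.6]
gripper_width: 14.0
gripper_force: 30.0
```

Request:
apply_moves([
  [-1, 0, 0, 0.01, 0, 0, 0],
  [-1, 0, 0, 0.02, 0, 0, 0],
  [-1, 0, 0, 0.03, 0, 0, 0],
  [-1, 0, 0, 0.03, 0, 0, 0],
  [-1, 0, -0.01, 0.01, 0, 0, 0],
])

```text
time_s: 15.55
ee_pos: [485.7, 348.5, 127.6]
ee_rot: [-179.7, -0.4, 7.6]
force: [1.2, 1.5, -1.4]
gripper_width: 13.6
gripper_force: 30.0
```

Request:
apply_moves([
  [-1, 0.0005, -0.03, 0, 0, 0, -0.6],
  [-1, 0.0005, -0.03, 0, 0, 0, -0.6],
  [-1, 0.0005, -0.03, 0, 0, 0, -0.6],
  [-1, 0.0005, -0.03, 0, 0, 0, -0.6],
  [-1, 0.0005, -0.03, 0, 0, 0, -0.6],
])

```text
time_s: 15.97
ee_pos: [484.8, 193.7, 122.3]
ee_rot: [180.0, 0.1, 4.5]
force: [0.8, 0.7, -2.7]
gripper_width: 13.9
gripper_force: 30.0
```

Request:
apply_moves([
  [-1, 0.0005, -0.03, 0, 0, 0, -0.6],
  [-1, 0.0005, -0.03, 0, 0, 0, -0.6],
  [-1, 0.0005, -0.021, 0, 0, 0, 0],
  [-1, 0, 0, 0, 0, 0, 0],
  [-1, 0, 0, 0, 0, 0, 0],
])

```text
time_s: 16.38
ee_pos: [486.7, 113.5, 122.5]
ee_rot: [180.0, 0.1, 3.2]
force: [-0.3, -0.1, -2.3]
gripper_width: 13.9
gripper_force: 30.0
```

Request:
apply_moves([
  [-1, 0, 0, 0, 0, 0, 0],
  [-1, 0, 0, 0, 0, 0, 0],
])

```text
time_s: 16.55
ee_pos: [487.3, 115.5, 122.8]
ee_rot: [-180.0, 0.0, 3.4]
force: [0.6, -0.9, -2.0]
gripper_width: 13.6
gripper_force: 30.0
```

```bash
python3 - <<'E'
from h import *
import pickle
f=cams.grab_frame("wrist"); cv2.imwrite("pics/w8.png",f["color"][:,:,::-1]); pickle.dump(f,open("w8.pkl","wb"))
s=status.state();print(s["ee_pos"],s["ee_rot"],s["force"])
E
```

```text
[487.35241321 115.6537444  122.80068268] [-1.79996332e+02  1.65747271e-02  3.39866223e+00] [-0.65213947  1.38569915 -2.25051347]
```

View pics/w8.png

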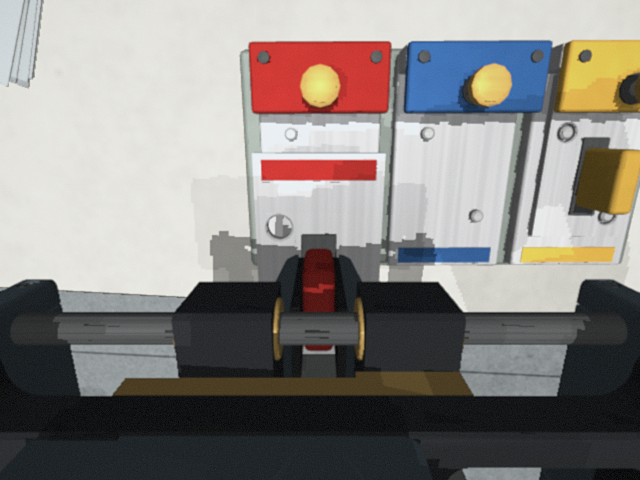

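Request:
apply_moves([
  [-1, 0, -0.0008, -0.015, 0, 0, -0.1],
  [-1, 0, 0, -0.02, 0, 0, 0],
  [-1, 0, 0, -0.02, 0, 0, 0],
  [-1, 0, 0, -0.012, 0, 0, 0],
  [-1, 0, 0, 0, 0, 0, 0],
])

```text
time_s: 17.02
ee_pos: [486.1, 114.7, 53.9]
ee_rot: [180.0, 0.2, 3.3]
force: [-0.2, 0.2, -2.1]
gripper_width: 13.7
gripper_force: 30.0
```

Request:
apply_moves([
  [-1, 0.008, 0.0005, 0, 0, 0, 0],
  [-1, 0.008, 0.0005, 0, 0, 0, 0],
  [-1, 0.008, 0.0005, 0, 0, 0, 0],
  [-1, 0.008, 0.0005, 0, 0, 0, 0],
  [-1, 0, 0, 0, 0, 0, 0],
])

```text
time_s: 17.43
ee_pos: [522.7, 116.5, 56.9]
ee_rot: [-180.0, -0.3, 3.2]
force: [-0.3, 0.6, -2.1]
gripper_width: 13.7
gripper_force: 30.0
```

Request:
apply_moves([
  [-1, 0.006, 0.0003, 0, 0, 0, 0],
  [-1, 0.006, 0.0003, 0, 0, 0, 0],
  [-1, 0.0014, 0, 0, 0, 0, 0],
  [-1, 0, 0, 0, 0, 0, 0],
  [-1, 0, 0, 0, 0, 0, 0],
])

```text
time_s: 17.85
ee_pos: [532.7, 116.6, 55.9]
ee_rot: [180.0, 0.0, 3.2]
force: [0.1, -0.6, -3.5]
gripper_width: 13.9
gripper_force: 30.0
```

Request:
apply_moves([
  [-1, 0, 0, 0, 0, 0, 0],
  [-1, 0, 0, 0, 0, 0, 0],
])

```text
time_s: 18.02
ee_pos: [532.5, 116.7, 55.9]
ee_rot: [180.0, 0.0, 3.2]
force: [0.4, 1.0, -1.4]
gripper_width: 13.8
gripper_force: 30.0
```

Request:
apply_moves([
  [-1, 0.0008, 0.0007, 0, 0, 0, 0],
  [-1, 0, 0, 0, 0, 0, 0],
  [-1, 0, 0, 0, 0, 0, 0],
])

```text
time_s: 18.27
ee_pos: [533.7, 117.5, 56.0]
ee_rot: [180.0, -0.0, 3.2]
force: [0.4, 0.0, -2.7]
gripper_width: 13.7
gripper_force: 30.0
```

```bash
python3 - <<'E'
from h import *
import pickle
f=cams.grab_frame("wrist"); g=pickle.load(open("w5.pkl","rb"))
c=lambda f:cv2.resize(f["color"][195:260,240:320,::-1],None,fx=5,fy=5,interpolation=cv2.INTER_CUBIC)
cv2.imwrite("pics/w9.png",np.hstack([c(g),c(f)]))
s=status.state();print(s["ee_pos"],s["ee_rot"],s["force"])
E
```

```text
[533.66417138 117.4760527   55.99201791] [1.79995862e+02 2.34100396e-03 3.23890776e+00] [ 0.29813502 -0.04636212 -2.55358825]
```

View pics/w9.png

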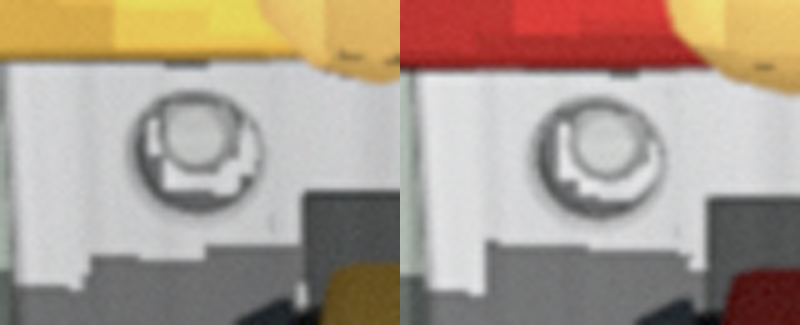

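Request:
apply_moves([
  [-1, 0, 0, -0.002, 0, 0, 0],
  [-1, 0, 0, -0.002, 0, 0, 0],
  [-1, 0, 0, -0.002, 0, 0, 0],
  [-1, 0, 0, -0.0015, 0, 0, 0],
  [-1, 0, 0, 0, 0, 0, 0],
])

```text
time_s: 18.73
ee_pos: [533.4, 117.4, 48.0]
ee_rot: [180.0, 0.1, 3.2]
force: [0.0, -0.5, -2.5]
gripper_width: 14.0
gripper_force: 30.0
```

Request:
apply_moves([
  [-1, 0, 0, -0.0015, 0, 0, 0],
  [-1, 0, 0, 0, 0, 0, 0],
  [-1, 0, 0, 0, 0, 0, 0],
])

```text
time_s: 18.98
ee_pos: [533.8, 117.4, 47.0]
ee_rot: [180.0, -0.0, 3.2]
force: [0.0, -0.3, -2.8]
gripper_width: 14.2
gripper_force: 30.0
```

Request:
apply_moves([
  [-0.2, 0, 0, 0, 0, 0, 0],
  [-0.2, 0, 0, 0, 0, 0, 0],
  [-0.2, 0, 0, 0, 0, 0, 0],
  [-0.2, 0, 0, 0, 0, 0, 0],
  [-0.2, 0, 0, 0, 0, 0, 0],
])

```text
time_s: 19.4
ee_pos: [533.9, 117.5, 47.1]
ee_rot: [180.0, -0.0, 3.2]
force: [0.7, 0.3, -0.0]
gripper_width: 36.4
gripper_force: 0.0
```

Request:
apply_moves([
  [-0.2, 0, 0, 0.02, 0, 0, 0],
  [-0.2, 0, 0, 0.04, 0, 0, 0],
  [0.5, 0, 0, 0.04, 0, 0, 0],
  [1, 0, 0, 0.04, 0, 0, 0],
  [1, 0, 0, 0.033, 0, 0, 0],
])

```text
time_s: 19.82
ee_pos: [534.1, 117.5, 223.2]
ee_rot: [-180.0, -0.2, 3.2]
force: [0.7, 1.3, -1.0]
gripper_width: 54.0
gripper_force: 0.0
```

Request:
apply_moves([
  [1, 0.0135, -0.0056, 0, 0, 0, 6.7],
  [1, 0.0135, -0.0056, 0, 0, 0, 6.7],
  [1, 0.0135, -0.0056, 0, 0, 0, 6.7],
  [1, 0.0135, -0.0056, 0, 0, 0, 6.7],
  [1, 0.0135, -0.0056, 0, 0, 0, 6.7],
])

```text
time_s: 20.23
ee_pos: [601.7, 89.2, 220.1]
ee_rot: [180.0, -0.0, 37.1]
force: [-0.2, 0.2, -0.7]
gripper_width: 86.7
gripper_force: 0.0
```

Request:
apply_moves([
  [1, 0.0135, -0.0056, 0, 0, 0, 6.7],
  [1, 0.0135, -0.0056, 0, 0, 0, 6.7],
  [1, 0.0135, -0.0056, 0, 0, 0, 6.7],
  [1, 0.0135, -0.0056, 0, 0, 0, 6.7],
  [1, 0.0135, -0.0056, 0, 0, 0, 6.7],
])

```text
time_s: 20.65
ee_pos: [669.2, 61.1, 219.8]
ee_rot: [-180.0, 0.0, 70.6]
force: [-0.4, 0.5, -0.7]
gripper_width: 90.9
gripper_force: 0.0
```

Request:
apply_moves([
  [1, 0.0135, -0.0056, 0, 0, 0, 6.7],
  [1, 0.0135, -0.0056, 0, 0, 0, 6.7],
  [1, 0.0135, -0.0056, 0, 0, 0, 6.4],
  [1, 0, 0, 0, 0, 0, 0],
  [1, 0, 0, 0, 0, 0, 0],
])

```text
time_s: 21.07
ee_pos: [709.1, 44.5, 219.3]
ee_rot: [-179.9, -0.0, 89.9]
force: [-0.3, 0.3, 0.5]
gripper_width: 91.1
gripper_force: 0.0
```

Request:
apply_moves([
  [1, 0, 0, 0, 0, 0, 0],
  [1, 0, 0, 0, 0, 0, 0],
])

```text
time_s: 21.23
ee_pos: [708.5, 45.0, 220.1]
ee_rot: [-180.0, -0.0, 90.0]
force: [-0.7, -0.3, 0.2]
gripper_width: 91.3
gripper_force: 0.0
```

```bash
python3 - <<'E'
from h import *
import pickle
f=cams.grab_frame("wrist"); cv2.imwrite("pics/w10.png",f["color"][:,:,::-1]); pickle.dump(f,open("w10.pkl","wb"))
s=status.state();print(s["ee_pos"],s["ee_rot"],s["force"],-f["R"].T@f["t"])
E
```

```text
[708.51267112  45.05906035 220.26413946] [-1.79990999e+02 -7.92161287e-03  8.99994450e+01] [ 0.10938105  0.40436126 -0.21295402] [708.02598232 121.126973   377.81349147]
```

View pics/w10.png

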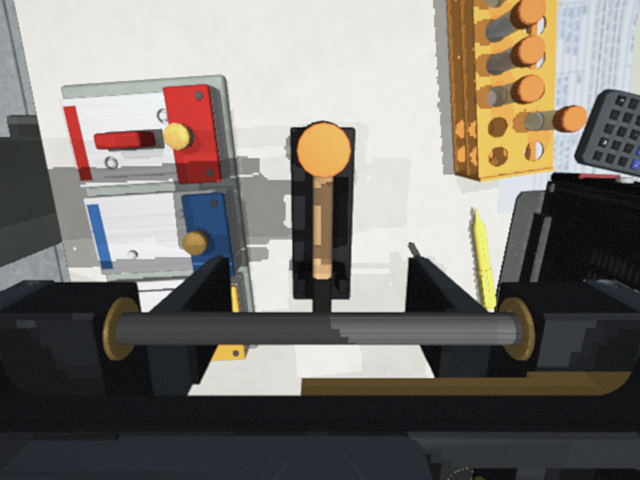

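```bash
python3 - <<'E'
from h import *
import pickle
f=pickle.load(open("w10.pkl","rb"))
print("head",px2w(f,[(323.5,149)],98).round(1),"handle",px2w(f,[(314,185),(333,185),(313,268),(331,268)],64).round(1).tolist())
print("black",px2w(f,[(500,295),(515,192)],0).round(),px2w(f,[(500,295),(552,178)],200).round())
print("rest",px2w(f,[(291,128),(355,128),(349,298)],8).round(1).tolist())
E
```

```text
head [[711.8 111.6  98. ]] handle [[703.9, 79.4, 64.0], [720.7, 79.4, 64.0], [702.5, 1.0, 64.0], [719.5, 1.0, 64.0]]
black [[919. -57.   0.]
 [919.  63.   0.]] [[807.  37. 200.]
 [825. 101. 200.]]
rest [[680.4, 129.1, 8.0], [744.5, 129.0, 8.0], [742.4, -57.1, 8.0]]
```

```bash
python3 - <<'E'
from h import *
g=cams.grab_frame("side"); f=cams.grab_frame("wrist")
print(px2w(g,[(187,243),(219,250)],0).round().tolist())
P=lambda f:f["intrinsics"]@np.c_[f["R"],f["t"]]
cv2.imwrite("pics/sd2.png",cv2.resize(g["color"][120:280,150:310,::-1],None,fx=3,fy=3))
E
```

```text
[[988.0, 87.0, 0.0], [886.0, 98.0, 0.0]]
```

View pics/sd2.png

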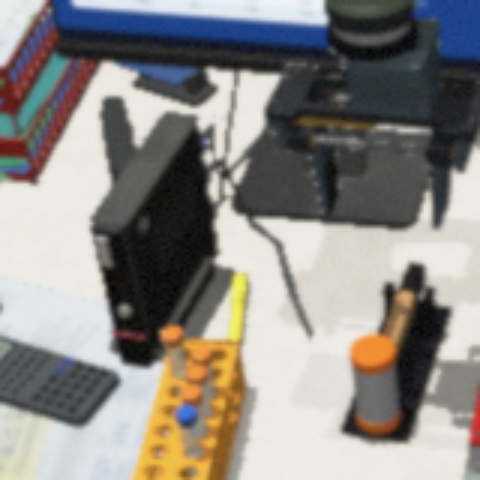

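The last view shows the black box standing well clear (x≥900) and the mallet's handle free of it. Now I take the handle.

Request:
apply_moves([
  [1, 0.0032, 0.0005, -0.03, 0, 0, -0.7],
  [1, 0, 0, -0.038, 0, 0, 0],
  [1, 0, 0, -0.038, 0, 0, 0],
  [1, 0, 0, -0.034, 0, 0, 0],
  [1, 0, 0, -0.02, 0, 0, 0],
])

```text
time_s: 21.8
ee_pos: [709.8, 45.2, 55.8]
ee_rot: [-179.7, 0.0, 89.3]
force: [-0.3, -0.1, -0.2]
gripper_width: 91.1
gripper_force: 0.0
```

Request:
apply_moves([
  [0.2, 0, 0, -0.012, 0, 0, 0],
  [-0.5, 0, 0, 0, 0, 0, 0],
  [-0.5, 0, 0, 0, 0, 0, 0],
  [-0.5, 0, 0, 0, 0, 0, 0],
  [-0.5, 0, 0, 0, 0, 0, 0],
])

```text
time_s: 22.22
ee_pos: [713.9, 45.2, 50.5]
ee_rot: [179.7, -0.0, 89.3]
force: [0.3, 0.6, -0.3]
gripper_width: 60.9
gripper_force: 0.0
```

Request:
apply_moves([
  [-0.5, 0, 0, 0, 0, 0, 0],
  [-0.5, 0, 0, 0, 0, 0, 0],
  [-0.5, 0, 0, 0, 0, 0, 0],
  [-0.5, 0, 0, 0, 0, 0, 0],
  [-0.5, 0, 0, 0, 0, 0, 0],
])

```text
time_s: 22.63
ee_pos: [712.4, 45.1, 48.1]
ee_rot: [180.0, -0.0, 89.3]
force: [0.6, -0.1, 0.2]
gripper_width: 27.2
gripper_force: 0.0
```

Request:
apply_moves([
  [-1, 0, 0, 0, 0, 0, 0],
  [-1, 0, 0, 0, 0, 0, 0],
  [-1, 0, 0, 0, 0, 0, 0],
  [-1, 0, 0, 0, 0, 0, 0],
  [-1, 0, 0, 0, 0, 0, 0],
], newtons=60)

```text
time_s: 23.05
ee_pos: [712.3, 45.1, 47.9]
ee_rot: [-180.0, 0.0, 89.3]
force: [-1.1, -0.2, 0.6]
gripper_width: 17.7
gripper_force: 60.0
```

```bash
python3 - <<'E'
from h import *
import pickle
f=cams.grab_frame("wrist"); pickle.dump(f,open("w11.pkl","wb"));c=f["color"]
hsv=cv2.cvtColor(c,cv2.COLOR_RGB2HSV); m=((hsv[...,0]>8)&(hsv[...,0]<18)&(hsv[...,1]>180)&(hsv[...,2]>150)).astype(np.uint8); m[250:]=0
k,l,s,cc=cv2.connectedComponentsWithStats(m)
for i in range(1,k):
    if s[i,4]>150: print(s[i],cc[i].round(1),px2w(f,[cc[i]],98).round(1))
st=status.state(); print(st["ee_pos"],st["ee_rot"],st["gripper_width"])
E
```

```text
[262 205  26  25 181] [273.6 213.7] [[698.4  98.2  98. ]]
[712.3050106   45.08602407  47.94527856] [-1.79990078e+02  3.09017528e-03  8.93329401e+01] 17.74333670881494
```

```bash
python3 - <<'E'
from h import *
import pickle
f=pickle.load(open("w11.pkl","rb"));c=f["color"];hsv=cv2.cvtColor(c,cv2.COLOR_RGB2HSV)
p=w2px(f,[[712,110,98]])[0]; print(p); u,v=p.astype(int)
print([hsv[v+d,u].tolist() for d in (-60,-40,-20,0,20,40)],[hsv[v,u+d].tolist() for d in (-60,-40,-20,20,40,60)])
m=((hsv[...,0]>6)&(hsv[...,0]<22)&(hsv[...,1]>140)&(hsv[...,2]>60)).astype(np.uint8)
k,l,s,cc=cv2.connectedComponentsWithStats(m)
for i in range(1,k):
    if s[i,4]>800: print(s[i],cc[i].round(1),px2w(f,[cc[i]],98).round(1))
E
```

```text
[316.65287596 174.73229132]
[[22, 139, 238], [21, 143, 237], [18, 152, 236], [18, 153, 237], [17, 159, 236], [16, 161, 237]] [[16, 166, 235], [16, 161, 236], [17, 158, 237], [18, 152, 237], [18, 152, 237], [19, 152, 237]]
[  557     0    83   224 16496] [598.7 109.8] [[793.4 127.4  98. ]]
[  250   100   137   139 13238] [315.8 174. ] [[711.8 110.2  98. ]]
```

Request:
apply_moves([
  [-1, 0, 0, 0.01, 0, 0, 0],
  [-1, 0, 0, 0.025, 0, 0, 0],
  [-1, 0, 0, 0.035, 0, 0, 0],
  [-1, 0, 0, 0.035, 0, 0, 0],
  [-1, 0, 0, 0.015, 0, 0, 0],
])

```text
time_s: 23.52
ee_pos: [714.4, 45.2, 173.7]
ee_rot: [179.5, -0.0, 89.3]
force: [1.0, 0.4, -1.6]
gripper_width: 17.4
gripper_force: 60.0
```

Request:
apply_moves([
  [-1, -0.0138, -0.0086, 0, 0, 0, -6.87],
  [-1, -0.0138, -0.0086, 0, 0, 0, -6.87],
  [-1, -0.0138, -0.0086, 0, 0, 0, -6.87],
  [-1, -0.0138, -0.0086, 0, 0, 0, -6.87],
  [-1, -0.0138, -0.0086, 0, 0, 0, -6.87],
])

```text
time_s: 23.93
ee_pos: [642.4, 1.8, 168.1]
ee_rot: [-180.0, 0.0, 54.7]
force: [0.6, 0.5, -2.9]
gripper_width: 17.7
gripper_force: 60.0
```

Request:
apply_moves([
  [-1, -0.0138, -0.0086, 0, 0, 0, -6.87],
  [-1, -0.0138, -0.0086, 0, 0, 0, -6.87],
  [-1, -0.0138, -0.0086, 0, 0, 0, -6.87],
  [-1, -0.0138, -0.0086, 0, 0, 0, -6.87],
  [-1, -0.0138, -0.0086, 0, 0, 0, -6.87],
])

```text
time_s: 24.35
ee_pos: [573.3, -41.2, 168.1]
ee_rot: [-180.0, 0.0, 20.3]
force: [-0.2, 0.3, -3.7]
gripper_width: 17.5
gripper_force: 60.0
```

Request:
apply_moves([
  [-1, -0.0138, -0.0086, 0, 0, 0, -6.87],
  [-1, -0.0138, -0.0086, 0, 0, 0, -6.87],
  [-1, -0.0138, -0.0086, 0, 0, 0, -6.87],
  [-1, 0, 0, 0, 0, 0, 0],
  [-1, 0, 0, 0, 0, 0, 0],
])

```text
time_s: 24.77
ee_pos: [532.6, -66.9, 168.4]
ee_rot: [-180.0, -0.0, 0.1]
force: [1.1, 0.1, -2.9]
gripper_width: 17.6
gripper_force: 60.0
```

Request:
apply_moves([
  [-1, 0, 0, 0, 0, 0, 0],
  [-1, 0, 0, 0, 0, 0, 0],
])

```text
time_s: 24.93
ee_pos: [533.8, -66.3, 168.2]
ee_rot: [-180.0, -0.0, 0.1]
force: [0.3, 0.2, -4.0]
gripper_width: 17.8
gripper_force: 60.0
```

```bash
python3 - <<'E'
from h import *
import pickle
f=cams.grab_frame("wrist"); pickle.dump(f,open("w12.pkl","wb"));c=f["color"]
hsv=cv2.cvtColor(c,cv2.COLOR_RGB2HSV)
s=status.state(); print(s["ee_pos"],s["ee_rot"],s["force"],s["torque"])
m=((hsv[...,0]>6)&(hsv[...,0]<24)&(hsv[...,1]>125)&(hsv[...,2]>60)).astype(np.uint8); m[:80]=0;m[300:]=0
m=cv2.morphologyEx(m,cv2.MORPH_OPEN,np.ones((25,25),np.uint8))
k,l,st,cc=cv2.connectedComponentsWithStats(m)
z=s["ee_pos"][2]-40+90
for i in range(1,k):
    if st[i,4]>800: print(st[i],cc[i].round(1),px2w(f,[st[i,:2]+st[i,2:4]/2],z).round(1))
E
```

```text
[533.72709914 -66.28172097 168.01795228] [-1.79998046e+02 -2.79504587e-02  1.05838871e-01] [-1.02170607 -0.37228586 -2.7572509 ] [ 0.01637518  0.07930243 -0.00651035]
[  252   102   133   135 14594] [318.1 168.2] [[598.9 -65.5 218. ]]
```

Request:
apply_moves([
  [-1, 0, -0.001, -0.015, 0, 0, 0],
  [-1, 0, 0, -0.015, 0, 0, 0],
  [-1, 0, 0, -0.012, 0, 0, 0],
  [-1, 0, 0, -0.008, 0, 0, 0],
  [-1, 0, 0, 0, 0, 0, 0],
])

```text
time_s: 25.4
ee_pos: [532.2, -67.2, 116.1]
ee_rot: [-180.0, 0.2, 0.1]
force: [-0.5, -0.8, -2.2]
gripper_width: 17.7
gripper_force: 60.0
```

Request:
apply_moves([
  [-1, 0, 0, -0.003, 0, 0, 0],
  [-1, 0, 0, -0.003, 0, 0, 0],
  [-1, 0, 0, -0.003, 0, 0, 0],
  [-1, 0, 0, 0, 0, 0, 0],
])

```text
time_s: 25.73
ee_pos: [533.9, -67.7, 109.8]
ee_rot: [180.0, -0.1, 0.0]
force: [0.0, 0.9, 0.1]
gripper_width: 17.8
gripper_force: 60.0
```

Request:
apply_moves([
  [-1, 0, 0, -0.002, 0, 0, 0],
  [-1, 0, 0, -0.002, 0, 0, 0],
  [-1, 0, 0, 0, 0, 0, 0],
])

```text
time_s: 25.98
ee_pos: [533.8, -67.7, 105.5]
ee_rot: [180.0, -0.1, 0.0]
force: [0.1, -0.2, 5.0]
gripper_width: 17.5
gripper_force: 60.0
```

Request:
apply_moves([
  [-1, 0, 0, -0.002, 0, 0, 0],
  [-1, 0, 0, -0.002, 0, 0, 0],
  [-1, 0, 0, 0, 0, 0, 0],
])

```text
time_s: 26.23
ee_pos: [533.8, -67.7, 101.3]
ee_rot: [180.0, -0.1, 0.0]
force: [-0.4, 0.8, 3.8]
gripper_width: 17.4
gripper_force: 60.0
```

Request:
apply_moves([
  [-1, 0, 0, -0.002, 0, 0, 0],
  [-1, 0, 0, 0, 0, 0, 0],
  [-1, 0, 0, 0, 0, 0, 0],
])

```text
time_s: 26.48
ee_pos: [533.8, -67.7, 99.5]
ee_rot: [180.0, -0.1, 0.0]
force: [-0.2, 0.6, 3.4]
gripper_width: 17.8
gripper_force: 60.0
```

Request:
apply_moves([
  [-1, 0, 0, -0.002, 0, 0, 0],
  [-1, 0, 0, 0, 0, 0, 0],
  [-1, 0, 0, 0, 0, 0, 0],
])

```text
time_s: 26.73
ee_pos: [533.1, -67.7, 98.3]
ee_rot: [180.0, -0.1, 0.0]
force: [-4.3, 1.1, 11.1]
gripper_width: 17.7
gripper_force: 60.0
```

Request:
apply_moves([
  [-1, 0, 0, -0.001, 0, 0, 0],
  [-1, 0, 0, -0.0005, 0, 0, 0],
  [-1, 0, 0, 0, 0, 0, 0],
])

```text
time_s: 26.98
ee_pos: [532.6, -67.7, 97.3]
ee_rot: [180.0, -0.0, 0.0]
force: [-6.3, 1.9, 15.6]
gripper_width: 17.4
gripper_force: 60.0
```

```bash
cat > mal.py <<'E'
from h import *
import sys
def mal(f):
    hsv=cv2.cvtColor(f["color"],cv2.COLOR_RGB2HSV)
    m=((hsv[...,0]>6)&(hsv[...,0]<24)&(hsv[...,1]>125)&(hsv[...,2]>60)).astype(np.uint8); m[:70]=0;m[300:]=0
    m=cv2.morphologyEx(m,cv2.MORPH_OPEN,np.ones((25,25),np.uint8))
    k,l,st,cc=cv2.connectedComponentsWithStats(m); return st[1:]
f=cams.grab_frame("wrist"); print(mal(f)); s=status.state(); print(s["ee_pos"],s["force"],s["torque"])
E
python3 mal.py
```

```text
[[  251   106   141   137 15936]]
[532.59789833 -67.65902741  97.28949596] [-7.11709537  1.31669855 15.61226237] [0.32475528 0.40876165 0.03384041]
```

Request:
apply_moves([
  [-1, 0, 0, 0.01, 0, 0, 0],
  [-1, 0, 0, 0.025, 0, 0, 0],
  [-1, 0, 0, 0.025, 0, 0, 0],
  [-1, 0, 0.01, 0.012, 0, 0, 0],
  [-1, -0.001, 0.025, 0, 0, 0, 0],
])

```text
time_s: 27.45
ee_pos: [533.9, -34.7, 170.0]
ee_rot: [179.9, -0.3, -0.1]
force: [0.1, 0.1, -3.0]
gripper_width: 17.6
gripper_force: 60.0
```

Request:
apply_moves([
  [-1, -0.002, 0.032, 0, 0, 0, 0],
  [-1, -0.002, 0.032, 0, 0, 0, 0],
  [-1, -0.002, 0.032, 0, 0, 0, 0],
  [-1, -0.002, 0.032, 0, 0, 0, 0],
  [-1, -0.0015, 0.0245, 0, 0, 0, 0],
])

```text
time_s: 27.87
ee_pos: [521.4, 121.7, 166.5]
ee_rot: [180.0, 0.1, 0.1]
force: [0.2, 0.5, -1.5]
gripper_width: 17.7
gripper_force: 60.0
```

Request:
apply_moves([
  [-1, 0, 0, 0, 0, 0, 0],
  [-1, 0, 0, 0, 0, 0, 0],
  [-1, 0, 0, 0, 0, 0, 0],
])

```text
time_s: 28.12
ee_pos: [522.0, 119.3, 166.7]
ee_rot: [179.9, 0.1, 0.0]
force: [1.0, -0.2, -2.8]
gripper_width: 17.6
gripper_force: 60.0
```

```bash
python3 - <<'E'
from mal import *
import pickle; pickle.dump(f,open("w13.pkl","wb"))
st=mal(f)[0]; print(px2w(f,[st[:2]+st[2:4]/2],s["ee_pos"][2]+50))
E
```

```text
[[  511    93    98    58  4610]
 [  252   106   134   136 14889]
 [  538   179    41    46  1810]]
[522.18531938 118.94930397 166.93694403] [-0.11568915 -0.30586753 -2.46448053] [ 0.00137946  0.1063745  -0.03542156]
[[600.82535343  50.08988386 216.93694403]]
```

Request:
apply_moves([
  [-1, 0.0015, 0.0008, -0.015, 0, 0, 0],
  [-1, 0, 0, -0.015, 0, 0, 0],
  [-1, 0, 0, -0.012, 0, 0, 0],
  [-1, 0, 0, -0.008, 0, 0, 0],
  [-1, 0, 0, -0.003, 0, 0, 0],
])

```text
time_s: 28.58
ee_pos: [523.3, 119.4, 113.1]
ee_rot: [180.0, 0.2, -0.1]
force: [0.8, 0.3, -2.7]
gripper_width: 17.9
gripper_force: 60.0
```

Request:
apply_moves([
  [-1, 0, 0, -0.002, 0, 0, 0],
  [-1, 0, 0, -0.002, 0, 0, 0],
  [-1, 0, 0, -0.002, 0, 0, 0],
  [-1, 0, 0, -0.002, 0, 0, 0],
  [-1, 0, 0, 0, 0, 0, 0],
])

```text
time_s: 29.0
ee_pos: [524.4, 120.4, 107.3]
ee_rot: [180.0, -0.1, 0.0]
force: [-1.8, -2.1, 3.8]
gripper_width: 18.2
gripper_force: 60.0
```

Request:
apply_moves([
  [-1, 0, 0, -0.002, 0, 0, 0],
  [-1, 0, 0, -0.002, 0, 0, 0],
  [-1, 0, 0, 0, 0, 0, 0],
])

```text
time_s: 29.25
ee_pos: [524.5, 120.4, 102.7]
ee_rot: [180.0, -0.1, 0.0]
force: [-1.8, -2.5, 4.5]
gripper_width: 17.9
gripper_force: 60.0
```

Request:
apply_moves([
  [-1, 0, 0, -0.002, 0, 0, 0],
  [-1, 0, 0, -0.001, 0, 0, 0],
  [-1, 0, 0, 0, 0, 0, 0],
])

```text
time_s: 29.5
ee_pos: [524.5, 120.6, 99.7]
ee_rot: [180.0, -0.1, 0.0]
force: [-1.7, -2.6, 4.1]
gripper_width: 17.5
gripper_force: 60.0
```

Request:
apply_moves([
  [-1, 0, 0, -0.001, 0, 0, 0],
  [-1, 0, 0, -0.001, 0, 0, 0],
  [-1, 0, 0, 0, 0, 0, 0],
])

```text
time_s: 29.75
ee_pos: [524.5, 120.6, 97.7]
ee_rot: [180.0, -0.1, 0.0]
force: [-1.8, -2.1, 3.3]
gripper_width: 17.8
gripper_force: 60.0
```

Request:
apply_moves([
  [-1, 0, 0, -0.001, 0, 0, 0],
  [-1, 0, 0, 0, 0, 0, 0],
  [-1, 0, 0, 0, 0, 0, 0],
])

```text
time_s: 30.0
ee_pos: [524.5, 120.6, 97.5]
ee_rot: [180.0, -0.1, 0.0]
force: [-4.2, -2.6, 10.5]
gripper_width: 17.8
gripper_force: 60.0
```

Now one more push to reach the stop.

Request:
apply_moves([
  [-1, 0, 0, -0.0015, 0, 0, 0],
  [-1, 0, 0, 0, 0, 0, 0],
  [-1, 0, 0, 0, 0, 0, 0],
])

```text
time_s: 30.25
ee_pos: [524.1, 120.7, 96.6]
ee_rot: [-180.0, -0.1, 0.0]
force: [-6.6, -3.5, 14.9]
gripper_width: 17.8
gripper_force: 60.0
```

Request:
apply_moves([
  [-1, 0, 0, -0.0005, 0, 0, 0],
  [-1, 0, 0, 0, 0, 0, 0],
  [-1, 0, 0, 0, 0, 0, 0],
])

```text
time_s: 30.5
ee_pos: [524.0, 120.6, 96.6]
ee_rot: [-180.0, -0.1, 0.0]
force: [-7.9, -3.7, 16.7]
gripper_width: 17.6
gripper_force: 60.0
```

Request:
apply_moves([
  [-1, 0, 0, 0.01, 0, 0, 0],
  [-1, 0, 0, 0.025, 0, 0, 0],
  [-1, 0, 0, 0.025, 0, 0, 0],
  [-1, 0, 0, 0.012, 0, 0, 0],
  [-1, 0.0145, -0.0058, 0, 0, 0, 6.87],
])

```text
time_s: 30.92
ee_pos: [538.2, 116.3, 169.1]
ee_rot: [-179.9, -0.2, 7.1]
force: [-0.1, 0.3, -3.4]
gripper_width: 17.6
gripper_force: 60.0
```

Request:
apply_moves([
  [-1, 0.0145, -0.0058, 0, 0, 0, 6.87],
  [-1, 0.0145, -0.0058, 0, 0, 0, 6.87],
  [-1, 0.0145, -0.0058, 0, 0, 0, 6.87],
  [-1, 0.0145, -0.0058, 0, 0, 0, 6.87],
  [-1, 0.0145, -0.0058, 0, 0, 0, 6.87],
])

```text
time_s: 31.33
ee_pos: [611.4, 86.1, 165.3]
ee_rot: [-179.9, 0.0, 41.6]
force: [0.4, 0.6, -2.5]
gripper_width: 17.7
gripper_force: 60.0
```

Request:
apply_moves([
  [-1, 0.0145, -0.0058, 0, 0, 0, 6.87],
  [-1, 0.0145, -0.0058, 0, 0, 0, 6.87],
  [-1, 0.0145, -0.0058, 0, 0, 0, 6.87],
  [-1, 0.0145, -0.0058, 0, 0, 0, 6.87],
  [-1, 0.0145, -0.0058, 0, 0, 0, 6.87],
])

```text
time_s: 31.75
ee_pos: [684.0, 57.1, 165.0]
ee_rot: [-179.9, -0.0, 76.0]
force: [-0.4, 0.3, -2.8]
gripper_width: 17.8
gripper_force: 60.0
```

Request:
apply_moves([
  [-1, 0.0145, -0.0058, 0, 0, 0, 6.87],
  [-1, 0.0145, -0.0058, 0, 0, 0, 6.87],
  [-1, 0, 0, 0, 0, 0, 0],
  [-1, 0, 0, 0, 0, 0, 0],
  [-1, 0, 0, 0, 0, 0, 0],
])

```text
time_s: 32.17
ee_pos: [711.7, 45.8, 165.4]
ee_rot: [-179.9, -0.0, 89.2]
force: [-0.7, -0.4, -2.2]
gripper_width: 17.9
gripper_force: 60.0
```

```bash
python3 - <<'E'
from mal import *
import pickle
print(s["ee_rot"])
D=dict(red=(541.2,117.8),blue=(546.6,24.3),yellow=(552,-69.2))
a=np.radians(3.25)
F={n:cams.grab_frame(n) for n in ("scene","side","wrist")}; pickle.dump(F,open("F.pkl","wb"))
for n,f in F.items():
    cv2.imwrite(f"pics/F{n}.png",f["color"][:,:,::-1])
    for c,d in D.items():
        h=np.array(d)+48*np.array([np.cos(a),np.sin(a)])
        b=finder.boxes_of(f"lock_{c}_head",n)
        print(n,c,"up",w2px(f,[*h,73])[0].round(1),"down",w2px(f,[*h,60])[0].round(1),[(round(x["score"],2),np.round(x["rect"],1).tolist()) for x in b[:3]])
E
```

```text
[[  470    70   129   116 10418]
 [  612    96    28    31   837]
 [  251   107   135   137 15017]]
[711.62942922  45.83013428 165.84822283] [-0.38157272  0.48833987 -1.85124816] [-0.14424775 -0.15298559 -0.00304684]
[-1.79907635e+02 -2.43207327e-02  8.92703617e+01]
scene red up [306.4 215.5] down [306.5 218.7] [(0.39, [303.8, 218.6, 6.2, 6.1])]
scene blue up [322. 238.] down [322.  241.1] [(0.57, [334.6, 261.2, 8.8, 10.8]), (0.41, [318.4, 238.2, 7.4, 6.1])]
scene yellow up [338.9 262.3] down [338.8 265.4] [(0.55, [336.2, 264.4, 6.3, 4.3])]
side red up [317.6 250.2] down [317.6 253.6] []
side blue up [321.9 227. ] down [322.  230.4] [(0.35, [331.2, 148.7, 16.3, 39.2])]
side yellow up [326.  205.9] down [326.  209.3] [(0.46, [321.9, 223.9, 1.2, 8.4])]
wrist red up [139.5 140.8] down [148.2 140.5] [(0.95, [133.4, 124.5, 33.3, 29.1])]
wrist blue up [164.9 268.3] down [171.8 262.4] [(0.61, [151.7, 252.1, 32.1, 25.8])]
wrist yellow up [186.  374.1] down [191.5 364.3] []
```

Request:
apply_moves([
  [-1, 0.0007, -0.0007, -0.02, -1.8, 0, 0],
  [-1, 0, 0, -0.035, 0, 0, 0],
  [-1, 0, 0, -0.03, 0, 0, 0],
  [-1, 0, 0, -0.02, 0, 0, 0],
  [-1, 0, 0, -0.005, 0, 0, 0],
])

```text
time_s: 33.23
ee_pos: [710.3, 44.4, 51.7]
ee_rot: [-179.5, 1.8, 89.3]
force: [-0.9, 0.2, -3.5]
gripper_width: 17.8
gripper_force: 60.0
```

Request:
apply_moves([
  [-1, 0, 0, 0, 0, 0, 0],
  [-1, 0, 0, 0, 0, 0, 0],
  [-1, 0, 0, 0, 0, 0, 0],
])

```text
time_s: 33.48
ee_pos: [714.8, 44.6, 58.8]
ee_rot: [179.7, 1.8, 89.3]
force: [0.3, -1.0, -2.5]
gripper_width: 17.7
gripper_force: 60.0
```

```bash
python3 mal.py
```

```text
[[  543    70    97   149 13202]
 [  251   107   135   137 15193]
 [    0   120    23    31   710]]
[714.73391409  44.59429793  58.93043424] [-0.09599671 -0.01387059 -2.2053347 ] [-0.1017322  -0.1062548   0.01768893]
```

Request:
apply_moves([
  [-1, 0, 0, 0, 0, 0, 0],
  [-1, 0, 0, 0, 0, 0, 0],
  [-1, 0, 0, 0, 0, 0, 0],
  [-1, 0, 0, 0, 0, 0, 0],
])

```text
time_s: 33.87
ee_pos: [713.3, 44.5, 57.0]
ee_rot: [179.9, 1.8, 89.3]
force: [0.1, 0.2, -3.0]
gripper_width: 18.0
gripper_force: 60.0
```

Request:
apply_moves([
  [-1, -0.0008, 0.0004, -0.003, 0, 0, 0],
  [-1, 0, 0, -0.002, 0, 0, 0],
  [-1, 0, 0, 0, 0, 0, 0],
  [-1, 0, 0, 0, 0, 0, 0],
  [-1, 0, 0, 0, 0, 0, 0],
])

```text
time_s: 34.28
ee_pos: [712.4, 44.9, 51.3]
ee_rot: [180.0, 1.8, 89.3]
force: [-0.3, -0.1, -2.6]
gripper_width: 17.9
gripper_force: 60.0
```

Request:
apply_moves([
  [-1, 0, 0, -0.0015, 0, 0, 0],
  [-1, 0, 0, -0.001, 0, 0, 0],
  [-1, 0, 0, 0, 0, 0, 0],
  [-1, 0, 0, 0, 0, 0, 0],
])

```text
time_s: 34.62
ee_pos: [712.3, 44.9, 48.8]
ee_rot: [180.0, 1.8, 89.3]
force: [0.4, -0.2, -2.1]
gripper_width: 17.5
gripper_force: 60.0
```

Request:
apply_moves([
  [-1, 0, 0, -0.001, 0, 0, 0],
  [-1, 0, 0, 0, 0, 0, 0],
  [-1, 0, 0, 0, 0, 0, 0],
])

```text
time_s: 34.87
ee_pos: [712.6, 44.9, 48.2]
ee_rot: [179.9, 1.8, 89.3]
force: [-0.3, 0.4, -1.6]
gripper_width: 17.6
gripper_force: 60.0
```

Request:
apply_moves([
  [-0.5, 0, 0, 0, 0, 0, 0],
  [-0.5, 0, 0, 0, 0, 0, 0],
  [-0.3, 0, 0, 0, 0, 0, 0],
  [-0.3, 0, 0, 0, 0, 0, 0],
  [-0.3, 0, 0, 0, 0, 0, 0],
])

```text
time_s: 35.28
ee_pos: [712.6, 44.9, 48.2]
ee_rot: [179.9, 1.8, 89.3]
force: [0.3, -0.0, -0.1]
gripper_width: 31.6
gripper_force: 0.0
```

Request:
apply_moves([
  [0.2, 0, 0, 0, 0, 0, 0],
  [0.2, 0, 0, 0, 0, 0, 0],
  [0.2, 0, 0, 0, 0, 0, 0],
])

```text
time_s: 35.53
ee_pos: [712.4, 44.9, 48.0]
ee_rot: [180.0, 1.8, 89.3]
force: [0.6, 0.7, 0.8]
gripper_width: 49.2
gripper_force: 0.0
```

Request:
apply_moves([
  [0.2, 0, 0, 0.015, 0, 0, 0],
  [0.2, 0, 0, 0.035, 0, 0, 0],
  [0.2, 0, 0, 0.04, 1.8, 0, 0],
  [0.2, 0, 0, 0.04, 0, 0, 0],
  [0.2, 0, 0, 0.04, 0, 0, 0],
])

```text
time_s: 35.95
ee_pos: [712.0, 44.5, 219.7]
ee_rot: [-180.0, -0.0, 89.3]
force: [1.4, -0.3, -0.3]
gripper_width: 54.3
gripper_force: 0.0
```

Request:
apply_moves([
  [0.2, 0, 0, 0, 0, 0, 0],
  [0.2, 0, 0, 0, 0, 0, 0],
  [0.2, 0, 0, 0, 0, 0, 0],
  [0.2, 0, 0, 0, 0, 0, 0],
])

```text
time_s: 36.28
ee_pos: [711.5, 44.9, 215.9]
ee_rot: [-179.8, 0.0, 89.3]
force: [-0.6, 0.1, 0.2]
gripper_width: 54.8
gripper_force: 0.0
```

```bash
python3 - <<'E'
from mal import *
import pickle
f=cams.grab_frame("wrist"); pickle.dump(f,open("w14.pkl","wb")); g=pickle.load(open("w10.pkl","rb"))
for n,x in (("before",g),("after",f)):
    st=mal(x); st=[r for r in st if 270<r[0]+r[2]/2<370]
    for r in st: print(n,r,px2w(x,[r[:2]+r[2:4]/2],98).round(1))
    # tan handle: hue
    hsv=cv2.cvtColor(x["color"],cv2.COLOR_RGB2HSV)
    for X in (80,40,10):
        p=w2px(x,[712,X,64])[0]; v=int(p[1]); 
        if v<290:
            row=hsv[v,270:380]; m=np.where((row[:,0]<20)&(row[:,1]>70)&(row[:,2]>80))[0]+270
            if len(m): print(n,X,px2w(x,[(m.min(),v),(m.max()+1,v)],64).round(1)[:,0])
E
```

```text
[[ 512   70   26   27  700]
 [ 452  103   72   74 5148]
 [ 295  125   51   51 2319]]
[711.47655353  44.91367538 215.62453383] [-0.0294724   0.36517054  0.19340476] [-0.04561561 -0.14756617 -0.04153409]
before [ 299  125   50   51 2267] [[712.2 110.5  98. ]]
before 80 [703.  720.7]
before 40 [702.8 720.2]
before 10 [702.6 720.4]
after [ 295  125   51   51 2319] [[712.8 110.5  98. ]]
after 80 [704.2 721.7]
after 40 [703.4 720.6]
after 10 [702.9 720.5]
```

Request:
apply_moves([
  [0.2, -0.016, 0, 0.015, 0, 0, -6.8],
  [0.2, -0.016, 0, 0.015, 0, 0, -6.8],
  [0.2, -0.016, 0, 0.015, 0, 0, -6.8],
  [0.2, -0.016, 0, 0.015, 0, 0, -6.8],
  [0.2, -0.016, 0, 0.015, 0, 0, -6.8],
])

```text
time_s: 36.8
ee_pos: [631.3, 44.9, 292.1]
ee_rot: [-179.9, 0.1, 55.0]
force: [-0.0, 0.3, 0.0]
gripper_width: 54.9
gripper_force: 0.0
```

Request:
apply_moves([
  [0.2, -0.016, 0, 0.01, 0, 0, -6.8],
  [0.2, -0.016, 0, 0.01, 0, 0, -6.8],
  [0.2, -0.016, 0, 0.01, 0, 0, -6.8],
  [0.2, -0.016, 0, 0.01, 0, 0, -6.8],
  [0.2, -0.016, 0, 0.01, 0, 0, -6.8],
])

```text
time_s: 37.22
ee_pos: [551.3, 44.9, 342.2]
ee_rot: [-180.0, 0.1, 21.0]
force: [0.6, -0.2, 0.0]
gripper_width: 54.7
gripper_force: 0.0
```

Request:
apply_moves([
  [0.2, -0.016, 0, 0, 0, 0, -6.8],
  [0.2, -0.016, 0, 0, 0, 0, -6.8],
  [0.2, -0.016, 0, 0, 0, 0, -4.5],
  [0.2, 0, 0, 0, 0, 0, 0],
  [0.2, 0, 0, 0, 0, 0, 0],
])

```text
time_s: 37.63
ee_pos: [504.1, 45.0, 342.6]
ee_rot: [180.0, 0.0, 3.3]
force: [0.1, 0.7, -0.3]
gripper_width: 54.7
gripper_force: 0.0
```

Request:
apply_moves([
  [0.2, 0, 0, 0, 0, 0, 0],
  [0.2, 0, 0, 0, 0, 0, 0],
  [0.2, 0, 0, 0, 0, 0, 0],
  [0.2, 0, 0, 0, 0, 0, 0],
])

```text
time_s: 37.97
ee_pos: [505.0, 44.9, 342.5]
ee_rot: [180.0, 0.0, 3.2]
force: [-0.4, 1.1, -0.8]
gripper_width: 54.6
gripper_force: 0.0
```

```bash
python3 - <<'E'
from h import *
D=dict(red=(541.2,117.8),blue=(546.6,24.3),yellow=(552,-69.2)); a=np.radians(3.25); R=np.array([[np.cos(a),-np.sin(a)],[np.sin(a),np.cos(a)]])
f=cams.grab_frame("wrist"); hsv=cv2.cvtColor(f["color"],cv2.COLOR_RGB2HSV); print(status.state()["ee_pos"])
for c,d in D.items():
    d=np.array(d); h=d+R@[48,0]
    b=finder.boxes_of(f"lock_{c}_head","wrist")
    print(c,"up",w2px(f,[*h,73])[0].round(1),"down",w2px(f,[*h,60])[0].round(1),[(round(x["score"],2),np.add(x["rect"][:2],np.array(x["rect"][2:])/2).round(1).tolist(),np.round(x["rect"][2:]).tolist()) for x in b[:3]])
    if c!="blue":
        print(" fin top exp",w2px(f,[[*(d+R@[-27,0]),64],[*(d+R@[13,0]),64]]).round(1).tolist())
        for t in finder.trace(f"plate_{c}","wrist")[:2]: print("  plate",round(t["score"],2),np.round(t["rect"]).tolist())
        print("  corners exp",w2px(f,[[*(d+R@[x,y]),30] for x,y in ((35,32),(-50,32),(-50,-32))]).round().tolist())
        m=(((hsv[...,0]<6)|(hsv[...,0]>174)) if c=="red" else (hsv[...,0]>16)&(hsv[...,0]<32))&(hsv[...,1]>120)
        k,l,s,cc=cv2.connectedComponentsWithStats(m[:290].astype(np.uint8))
        print("  comps",[s[i].tolist() for i in range(1,k) if s[i,4]>60])
E
```

```text
[504.84609048  44.91647346 342.61714096]
red up [257.4 124.1] down [259.2 124.4] [(0.8, [257.0, 124.4], [20.0, 15.0]), (0.5, [415.8, 124.2], [20.0, 16.0])]
 fin top exp [[261.5, 187.9], [260.1, 154.7]]
  corners exp [[238.0, 136.0], [242.0, 201.0], [290.0, 201.0]]
  comps [[225, 102, 70, 34, 1987], [257, 156, 14, 34, 416], [243, 209, 49, 8, 367], [537, 215, 35, 6, 170]]
blue up [338.6 123.9] down [338.  124.2] [(0.8, [340.6, 121.5], [17.0, 20.0]), (0.45, [334.6, 20.2], [179.0, 40.0])]
yellow up [419.8 123.7] down [416.7 124. ] [(0.73, [417.8, 124.2], [16.0, 19.0]), (0.27, [333.6, 29.6], [159.0, 59.0])]
 fin top exp [[413.2, 187.5], [415.5, 154.3]]
  plate 0.94 [383.0, 135.0, 55.0, 67.0]
  plate 0.64 [0.0, 126.0, 24.0, 87.0]
  corners exp [[385.0, 135.0], [382.0, 201.0], [429.0, 201.0]]
  comps [[247, 0, 37, 17, 454], [380, 101, 71, 35, 2303], [330, 115, 17, 19, 161], [251, 116, 18, 19, 180], [403, 154, 17, 34, 498], [462, 198, 8, 35, 93], [380, 208, 50, 8, 351]]
```

```bash
python3 - <<'E'
from h import *
f=cams.grab_frame("side"); s=cams.grab_frame("scene")
D=dict(red=(541.2,117.8),blue=(546.6,24.3),yellow=(552,-69.2)); a=np.radians(3.25)
for nm,fr in (("side",f),("scene",s)):
  old=cv2.imread(f"pics/{nm}0.png"); new=fr["color"][:,:,::-1]
  for c,d in D.items():
    h=np.array(d)+48*np.array([np.cos(a),np.sin(a)]); u,v=w2px(fr,[*h,71])[0].round().astype(int)
    T=old[v-4:v+5,u-6:u+7]; W=np.ascontiguousarray(new[v-10:v+16,u-12:u+13]); r=cv2.matchTemplate(W,T,cv2.TM_CCOEFF_NORMED); _,q,_,l=cv2.minMaxLoc(r)
    print(nm,c,"shift",(l[0]-6,l[1]-6),round(q,2))
E
```

```text
side red shift (0, 3) 0.91
side blue shift (0, 0) 0.99
side yellow shift (0, 0) 0.85
scene red shift (0, 3) 0.81
scene blue shift (0, 0) 1.0
scene yellow shift (0, 3) 0.71
```

```bash
python3 - <<'E'
from h import *
f=cams.grab_frame("side"); n=f["color"].astype(int); o=cv2.imread("pics/side0.png")[:,:,::-1].astype(int)
print("blue-channel/green, cols 320-333; rows 198-220 (yellow); old | new")
for v in range(196,220): print(v,o[v,320:334,1].tolist(),"|",n[v,320:334,1].tolist())
E
```

```text
blue-channel/green, cols 320-333; rows 198-220 (yellow); old | new
196 [227, 228, 226, 228, 228, 230, 229, 229, 228, 225, 228, 226, 227, 227] | [205, 204, 205, 202, 206, 207, 203, 206, 203, 202, 203, 203, 206, 205]
197 [226, 228, 228, 227, 226, 226, 227, 228, 226, 228, 226, 228, 228, 227] | [204, 204, 202, 202, 203, 203, 203, 203, 203, 204, 203, 203, 206, 206]
198 [226, 227, 227, 228, 225, 225, 228, 228, 228, 225, 227, 228, 226, 227] | [204, 201, 203, 207, 201, 205, 204, 202, 204, 206, 203, 205, 206, 204]
199 [228, 228, 228, 227, 227, 227, 228, 227, 228, 226, 226, 227, 226, 226] | [206, 207, 204, 205, 203, 203, 202, 206, 203, 203, 205, 202, 205, 206]
200 [230, 229, 229, 228, 228, 229, 227, 227, 226, 226, 227, 226, 225, 226] | [207, 205, 206, 205, 204, 205, 205, 205, 202, 203, 206, 202, 203, 203]
201 [228, 228, 228, 227, 228, 227, 226, 226, 228, 228, 226, 227, 227, 228] | [206, 205, 203, 202, 203, 205, 203, 205, 203, 204, 203, 202, 203, 203]
202 [223, 222, 224, 224, 223, 221, 222, 224, 222, 223, 222, 227, 229, 227] | [200, 196, 199, 199, 200, 199, 198, 202, 200, 197, 196, 201, 204, 20
[... 1805 characters left out ...]
 189, 188, 175, 140, 147, 181, 221] | [191, 185, 182, 179, 173, 165, 162, 163, 160, 151, 119, 129, 167, 197]
216 [203, 205, 205, 202, 203, 200, 202, 203, 196, 170, 144, 153, 183, 223] | [198, 193, 187, 184, 179, 175, 178, 176, 170, 147, 120, 146, 185, 202]
217 [200, 201, 200, 202, 201, 203, 203, 200, 187, 159, 141, 153, 185, 222] | [199, 197, 192, 183, 179, 180, 178, 176, 163, 138, 120, 150, 191, 201]
218 [195, 203, 200, 202, 201, 204, 205, 201, 184, 146, 136, 150, 179, 220] | [192, 200, 195, 183, 180, 180, 176, 175, 158, 129, 121, 153, 192, 196]
219 [194, 203, 205, 204, 205, 202, 204, 199, 181, 141, 135, 153, 182, 219] | [194, 200, 194, 183, 179, 177, 178, 173, 156, 125, 129, 165, 195, 201]
```

```bash
python3 -c "
from workcell import env
print(env.job_done())"
```

```text
the job is handed in; nothing more can be done
None
```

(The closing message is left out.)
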